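Slide a filled cheese mould home under the lever press and bring the plate down

ROBOT

A 6-joint arm with a two-finger parallel gripper is mounted at the origin on the work surface. World frame = base frame: x ahead of the robot, y to its left, z up, the work surface at z = 0. Lengths are in m, angles in rad, forces in N, time in s.
With the tool pointing down it reaches from about 0.275 to 1 m from the base axis. Payload 8.4 kg.
Tool frame: the origin (TCP) lies midway between the tips of the shut fingers; the grasp point (between the pads) lies 19 mm behind it (grip_point_offset is the distance from the TCP to the grasp point, in m); z points along the fingers, y is the direction in which the jaws open and shut (so a half turn about z gives the same grasp; the last joint's range is limited). The gripper opens to 85 mm and grips with 20 to 120 N. Pads are 22 mm wide; open, the fingers measure 114 mm over their backs; the gripper's body (76 mm by 85 mm) begins 54 mm behind the grasp point. The pads swing forward as they close: fully open they stand 13 mm farther back than shut.
Start: joints at [-0.002, 0.353, 1.633, -0, 1.155, -0.002], TCP at [0.625, -0, 0.194] pointing down, gripper open.
Joint ranges: [-2.63, 2.63], [-0.92, 2.1], [0.06, 2.66], [-1.3, 4.44], [0, 2.69], [-3.02, 3.02]. Speed limits (rad/s): [2.22, 2.22, 2.79, 3.14, 3.14, 3.14].

INTERFACE

Orientations are given as a 3x3 rotation matrix whose columns are the frame's x, y, z axes.
In Python, from bench import * gives the robot as it stands. The module is installed in compiled form; this text tells all that it offers. Calls block until the motion is done:
- move_to(position, orientation): joint-space move of the TCP to a pose.
- servo_line(position, max_speed=0.15, ori=None, stop_force=None): straight line of the TCP; ori=None keeps the orientation; max_speed is the mean speed in m/s. With stop_force (N) it stops when the force on the tool has changed by that much, and returns True; else False.
- set_joints(angles): joint-space move.
- gripper_open() and grasp(): open the fingers fully, or close them until they stop; the grip force is fixed at half the most.
- wait(seconds).
- solve_ik(position, orientation): joint angles nearest the present ones, or None.
- get_obs(): the state.
- camera(name): name is "scene" or "side" or "wrist"; returns (picture, depth): 400x640x3 uint8, red, green, blue; 400x640 float32, m along the optical axis (not along the pixel's ray), 0 where there is no reading.
- camera_model(name): a dict with "camera_matrix" (3x3 intrinsics, pixels), "dist_coeffs" ([k1, k2, p1, p2, k3] as OpenCV has them; the pictures are not rectified), "R" (3x3) and "t" (3): a world point X has camera coordinates R X + t. Camera axes: x right, y down, z forward; pixel columns grow to the right and rows downward; lengths in m; the calibration is good to about 2 mm. A picture is of the moment at which its call begins: read the wrist's pose just before it. camera_model takes no time and is no camera call; for the wrist camera it gives the pose at the moment of the call.
A pose or a line that the arm cannot do raises MotionError and nothing moves.
- finish_job(): hands the job in, once; it reports no verdict.
The state is a dict: "clock": time; "joints": joint angles; "qvel": joint speeds; "joint_efforts": joint torques, N m; "ee_pos": TCP position; "tcp_rot": TCP orientation; "contact_force": force on the tool from outside, world axes, zero at the start; "wrist_torque": the same for the moment, N m; "width": finger opening in m.
Only numpy, scipy, OpenCV 4.12 (cv2) and the standard library are available. Lean on these libraries where they do the work, as an engineer would, in place of code of your own. Each camera call takes 0.05 s, during which the arm holds its last target.

TASK

Slide the filled, lidded block mould between the guides of the small lever press and push it gently under the pressing plate until it is fully home against the end stop. Let go of it, then press the lever down just until you feel the plate bear firmly on the lid, and leave it like that. Force nothing, and leave the other moulds and utensils where they are.

Things in the scene. Friction and masses are not known exactly. Their poses are not given: they have to be found in the camera images.
- press: Steel lever press bolted to the bench, 250 mm tall. Origin on the bench under the plate's axis; x along the feed (the mould goes in at -x and moves to +x), y across, z up. Two 30 mm square columns at x = 0, y = +-72 mm, joined by a crosshead (x +-25, y +-95, z 135 to 165 mm).
- guide_mouth (a point): Middle of the entry of the guides, on the bench, at x = -103 mm, y = 0 of the press; axes as the press. The guides are two upright sheets 40 mm high on the bench, 67 mm apart inside from x = -60 to 65 mm; before that they flare out to about 103 mm apart at x = -103.
- stop_bar (a point): Rear end of the bar carrying the end stop, at x = 190, y = 0, z = 6 mm of the press; axes as the press. The stop is an upright plate with a rubber buffer (44 mm wide, 10 to 38 mm above the bench), clamped by hand along the bar: its face lies somewhere from x = 76 to 94 mm of the press. Where is not measured: feel for it. It gives about 1 mm per 6 N; bear on it with 2 to 25 N.
- mould_center (a point): Centre of the filled mould, 27.5 mm above the bench: white tub 160 long (x) x 62 wide (y) x 55 mm high, small holes in its sides, with a ribbed lid (the empty one has none). The lid's pad, 90 x 46 mm, is 56 to 63 mm above the bench by its fill (not measured). 0.5 to 0.8 kg; slides with 2 to 6 N. It starts before the mouth, its x within about 0.3 rad of the feed.
- lever_grip (a point): Point on the axis of the lever's black round grip (26 mm thick, 75 mm long along the lever), 212 mm from the pivot; about y = 138, z = 230 mm of the press when up. The lever runs across the feed over the crosshead, from the pivot on the -y column (y = -72, z = 205) to the grip beyond the +y column. Nothing is under the grip.
- lever (a joint): Lever angle in rad: 0 fully up (grip 0.12 rad above level), grows as the grip is pressed down, to 0.36; starts at 0 to 0.03. Each rad lowers the plate 72 mm. The stiff ratchet pivot leaves it where it is put: 3 to 5 N down on the grip move it, more once the plate bears (plate load is about 2.9 times the extra force).
- platen: Round steel pressing plate, 56 mm across, on an upright rod; origin at the centre of its underside, 68 to 70 mm above the bench with the lever up, so the lid passes with 5 to 14 mm to spare. It is sprung: gives 1 mm per 10 N. It should bear on the lid with about 12 N: at least 4 N, never over 25 N.
Mind the look-alikes: they are no part of the job. Leave any red look-alike of the part that bears mould_center alone.

How it is judged:
By the outcome, as a careful person would: the job done as asked, in the order asked, and still so for the second after the job is handed in, with the robot touching nothing.
It also fails if it takes over 72 s, if anything falls off the work surface, if the arm or the gripper's body presses on something with over 40 N, if the wrist force passes 120 N, or if a joint passes its speed limit or range.

## Working session

There is one attempt and no reset: what is moved stays moved. The work goes in short steps, each a Python script; the robot and the scene stay as the last script left them, time stands still between calls to the robot, and variables do not carry over. Pictures are saved under pics/ and viewed, and the job is handed in when it is done.

```bash
mkdir -p pics; ls
python3 - <<'E'
from bench import *
import cv2,numpy as np
o=get_obs();print(o)
for n in ("scene","side","wrist"):
    m=camera_model(n);p,d=camera(n);cv2.imwrite(f"pics/{n}0.png",p[:,:,::-1]);np.savez(f"{n}0.npz",p=p,d=d,K=m["camera_matrix"],D=m["dist_coeffs"],R=m["R"],t=m["t"])
    print(n,m)
E
```

```text
pics
{'clock': 0.0, 'joints': array([-2.40148012e-03,  3.53644956e-01,  1.63414944e+00, -2.39978572e-05,
        1.15519900e+00, -2.39819290e-03]), 'qvel': array([ 0.00092822,  0.00025737, -0.00036536,  0.00178704,  0.00038486,
       -0.0002482 ]), 'joint_efforts': array([-2.03471049e-03, -6.05236173e+01, -3.42063046e+01, -2.62302356e-04,
        9.48130677e-03,  3.61521288e-06]), 'ee_pos': array([ 6.24463524e-01, -7.96945751e-06,  1.93657165e-01]), 'tcp_rot': array([[-6.42998533e-06,  9.99999019e-01, -1.40078423e-03],
       [ 1.00000000e+00,  6.40394943e-06, -1.85911486e-05],
       [-1.85821598e-05, -1.40078435e-03, -9.99999019e-01]]), 'contact_force': array([-0.62125585, -0.36100544,  0.92512003]), 'wrist_torque': array([-0.08140168, -0.01749394, -0.01058245]), 'width': 0.08511876673287938}
scene {'camera_matrix': array([[397.63561422,   0.        , 310.6420769 ],
       [  0.        , 397.63561422, 196.41006846],
       [  0.        ,   0.        ,   1.        ]]), 'dist_coeffs': array([0.00145083, 0.        , 0.        , 0.        , 0.        ]), 'R': array([[ 0.31692835,  0.9
[... 452 characters left out ...]
[[ 0.99758653, -0.06822258,  0.01291464],
       [-0.04269185, -0.74935209, -0.6607941 ],
       [ 0.05475869,  0.65864795, -0.7504561 ]]), 't': array([-0.4406298 ,  0.11975766,  1.06309324])}
wrist {'camera_matrix': array([[342.14478915,   0.        , 319.24546883],
       [  0.        , 342.14478915, 202.24767671],
       [  0.        ,   0.        ,   1.        ]]), 'dist_coeffs': array([-0.05280374,  0.        ,  0.        ,  0.        ,  0.        ]), 'R': array([[ 9.99999439e-01,  7.85161252e-04, -7.11128195e-04],
       [ 9.43573071e-04, -9.65326510e-01,  2.61043749e-01],
       [-4.81509461e-04, -2.61044274e-01, -9.65326709e-01]]), 't': array([-0.62406276, -0.03516868,  0.37747412])}
```

View pics/scene0.png

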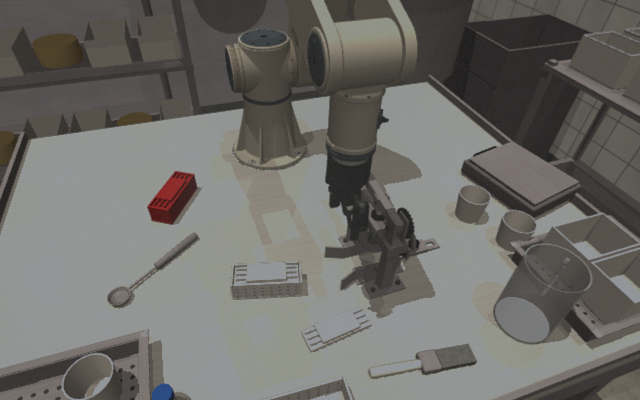

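View pics/side0.png

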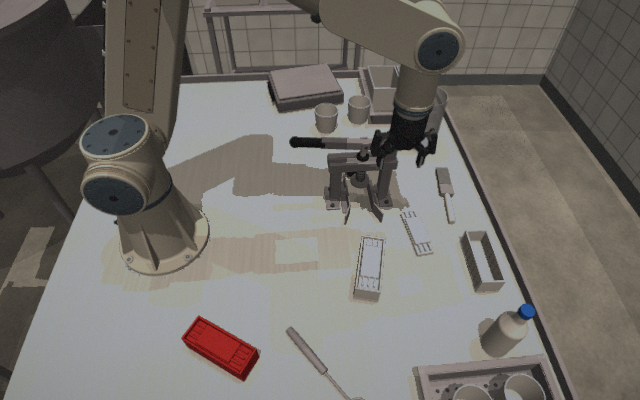

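View pics/wrist0.png

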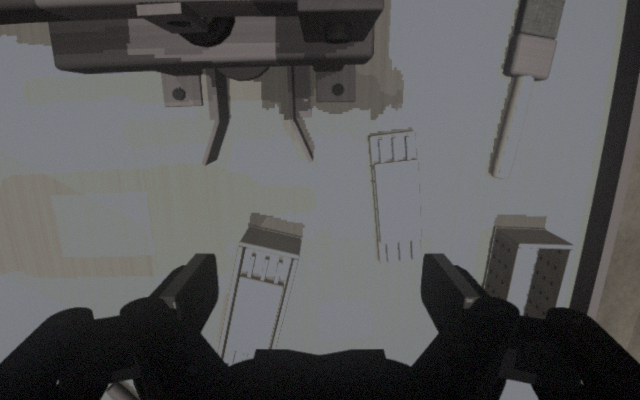

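The scene view shows the mould at about (267,280), the press at (380,245), a loose lid at (337,327) and the red look-alike at (173,197). The feed runs roughly along world +y, and the lever grip points towards the robot (side view, (305,143)). Next I'll build point clouds and a top-down map.

```bash
cat > h.py <<'E'
import cv2,numpy as np
def cloud(n,tag="0"):
    f=np.load(f"{n}{tag}.npz");d=f["d"];h,w=d.shape
    v,u=np.mgrid[:h,:w];uv=np.stack([u,v],-1).reshape(-1,1,2).astype(np.float64)
    xy=cv2.undistortPoints(uv,f["K"],f["D"])[:,0]
    z=d.reshape(-1);c=np.c_[xy*z[:,None],z]
    X=(c-f["t"])@f["R"]
    X[z<=0]=np.nan
    return X.reshape(h,w,3),f["p"]
E
python3 - <<'E'
from h import *
for n in("scene","side","wrist"):
    X,p=cloud(n)
    # topdown: x up range .3-.95, y left
    s=800
    img=np.zeros((560,720,3),np.uint8);hm=np.full((560,720),-1.)
    P=X.reshape(-1,3);C=p.reshape(-1,3)
    ok=np.isfinite(P[:,0])&(P[:,2]<0.28)
    P=P[ok];C=C[ok]
    r=((0.95-P[:,0])*s).astype(int);c=((0.5-P[:,1])*s).astype(int)
    k=(r>=0)&(r<560)&(c>=0)&(c<720)
    o=np.argsort(P[k][:,2])
    r,c,z=r[k][o],c[k][o],P[k][o][:,2]
    hm[r,c]=z
    hue=np.clip(z/0.25*160,0,160).astype(np.uint8)
    col=cv2.applyColorMap(np.clip(z/0.25*255,0,255).astype(np.uint8)[:,None],cv2.COLORMAP_JET)[:,0]
    img[r,c]=col
    cv2.imwrite(f"pics/top_{n}.png",img)
    b=P[(np.abs(P[:,2])<.01)];print(n,np.median(b[:,2]))
E
```

```text
scene -0.0003029238908666637
side 0.0010695709578234097
wrist 5.9355288639142965e-05
```

View pics/top_scene.png

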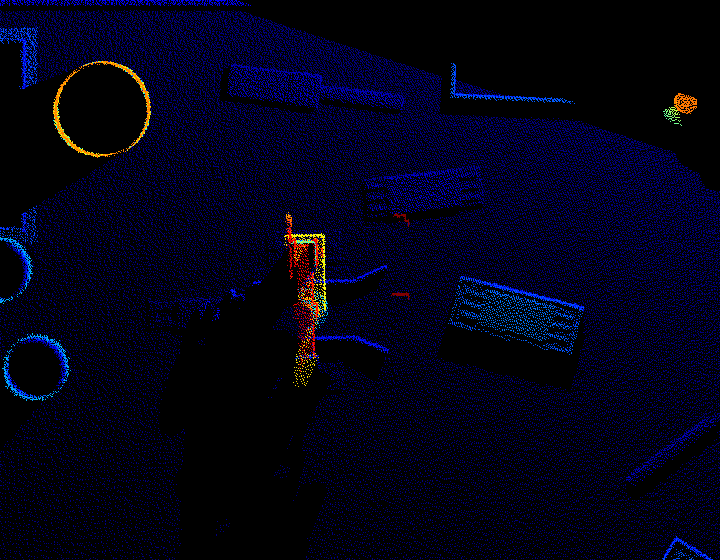

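View pics/top_side.png

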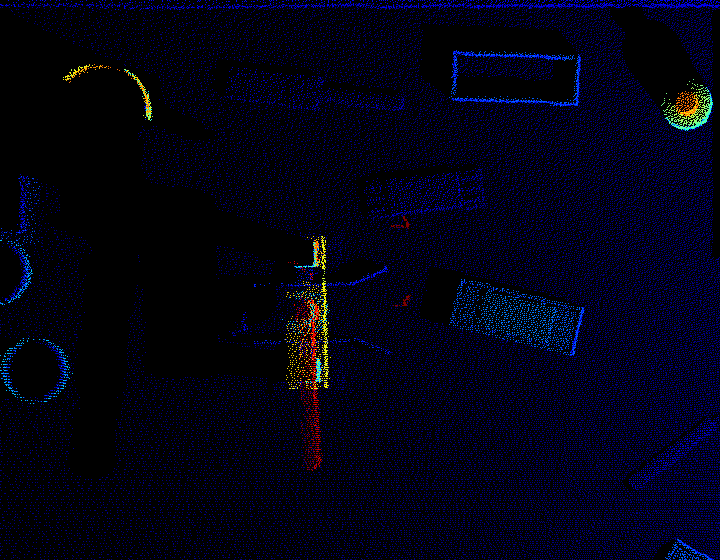

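View pics/top_wrist.png

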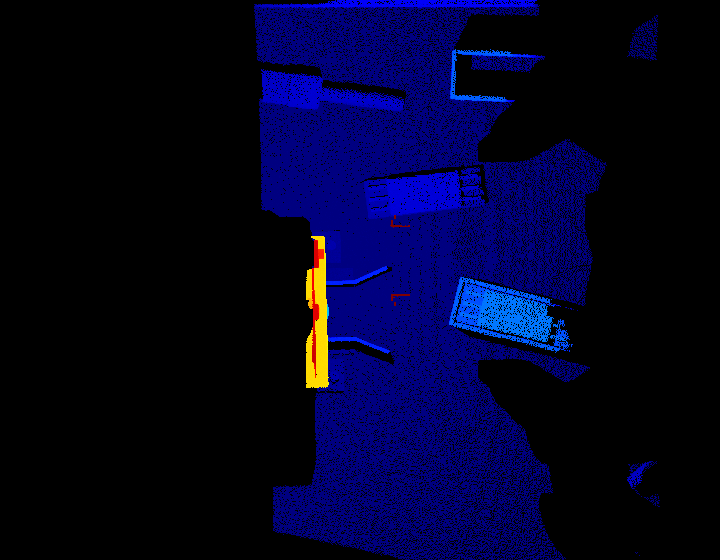

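Run:
```python
from h import *
def sel(P,x,y,z): return P[(P[:,0]>x[0])&(P[:,0]<x[1])&(P[:,1]>y[0])&(P[:,1]<y[1])&(P[:,2]>z[0])&(P[:,2]<z[1])]
A={}
for n in("scene","side","wrist"):
    X,p=cloud(n);P=X.reshape(-1,3);P=P[np.isfinite(P[:,0])];A[n]=P
    for nm,b in dict(cross=((.4,.7),(.05,.2),(.158,.170)),mould=((.48,.63),(-.26,-.04),(.045,.075)),grip=((.33,.46),(.06,.16),(.18,.26)), frontface=((.44,.68),(.08,.11),(.138,.160))).items():
        Q=sel(P,*b)
        if len(Q)<20: print(n,nm,len(Q));continue
        r=cv2.minAreaRect(Q[:,:2].astype(np.float32)*1000)
        print(n,nm,len(Q),np.round(r[0],1),np.round(r[1],1),round(r[2],2),"zmed",np.percentile(Q[:,2],[5,50,95]).round(4))
    # guides straight parts
    for nm,xr in dict(gR=(.585,.61),gL=(.51,.54)).items():
        Q=sel(P,xr,(.06,.2),(.02,.045))
        if len(Q)>20:
            q=Q[Q[:,2]>.034]; 
            # line x = a + b*y
            b,a=np.polyfit(q[:,1]-.117,q[:,0],1);print(n,nm,len(q),"x at y.117",a.round(4),"slope",b.round(4),"res",(np.polyval([b,a],q[:,1]-.117)-q[:,0]).std().round(4), q[:,1].min(),q[:,1].max())
    Q=sel(P,(.45,.68),(.15,.36),(.004,.06)); 
    if len(Q): print(n,"stop area",len(Q),Q.min(0),Q.max(0))
    Q=sel(P,(.33,.46),(.06,.16),(.18,.26)); 
    if len(Q)>50:
        for x0 in np.arange(.34,.46,.01):
            q=Q[(Q[:,0]>x0)&(Q[:,0]<x0+.01)]
            if len(q)>4: print("  ",x0.round(3),len(q),"y",q[:,1].min().round(4),q[:,1].max().round(4),"z",q[:,2].min().round(4),q[:,2].max().round(4))
```

```text
scene cross 655 [562.6 115.8] [189.6  49.8] 2.46 zmed [0.1603 0.1643 0.1674]
scene mould 1667 [ 555.2 -145.1] [159.8  65.3] 75.69 zmed [0.0478 0.0556 0.0614]
scene grip 0
scene frontface 207 [611.   94.7] [95.5 14.3] 8.91 zmed [0.1396 0.1491 0.1589]
scene gR 82 x at y.117 0.5982 slope -0.0106 res 0.0026 0.06124247186316978 0.18380788396064288
scene gL 59 x at y.117 0.5207 slope -0.1638 res 0.0038 0.06116042616677936 0.11314980143243851
scene stop area 447 [0.46386369 0.150158   0.00401511] [0.66124146 0.34020431 0.04385793]
side cross 655 [559.4 115.6] [190.8  55.1] 0.78 zmed [0.1597 0.1661 0.1685]
side mould 1352 [ 554.1 -146.1] [161.5  62.3] 76.08 zmed [0.0489 0.0572 0.0631]
side grip 397 [411.1 111.2] [97.4 25.1] 2.66 zmed [0.2215 0.2382 0.2461]
side frontface 364 [559.   93.2] [ 21.3 190. ] 86.45 zmed [0.1388 0.1489 0.1592]
side gR 69 x at y.117 0.5977 slope -0.0036 res 0.005 0.060578726348850656 0.18240541227540993
side gL 76 x at y.117 0.5216 slope 0.0063 res 0.0045 0.0630844857533151 0.19041288510977455
side stop area 172 [0.4518398  0.15052627 0.00401208] [0.67875827 0.341865
[... 176 characters left out ...]
 0.2463
   0.4 40 y 0.1 0.1237 z 0.2269 0.245
   0.41 41 y 0.0992 0.1234 z 0.2199 0.2438
   0.42 41 y 0.1016 0.1236 z 0.2184 0.2438
   0.43 40 y 0.1006 0.1204 z 0.22 0.2424
   0.44 43 y 0.102 0.121 z 0.2155 0.2413
   0.45 42 y 0.1033 0.1237 z 0.214 0.2401
wrist cross 11709 [560.  104.6] [189.8  27.1] 0.68 zmed [0.1627 0.1647 0.166 ]
wrist mould 6471 [ 554.9 -143.8] [156.1  62.7] 75.9 zmed [0.0494 0.0583 0.0615]
wrist grip 0
wrist frontface 1420 [561.4  92.3] [185.9   1.3] 1.5 zmed [0.1393 0.1499 0.1592]
wrist gR 241 x at y.117 0.5956 slope -0.0284 res 0.0013 0.06051376126594552 0.10478549637183456
wrist gL 281 x at y.117 0.5247 slope -0.0369 res 0.0014 0.06079221959653157 0.10287563660637522
```

```bash
cat >> h.py <<'E'
def snap(n,tag):
    from bench import camera,camera_model
    m=camera_model(n);p,d=camera(n);cv2.imwrite(f"pics/{n}{tag}.png",p[:,:,::-1]);np.savez(f"{n}{tag}.npz",p=p,d=d,K=m["camera_matrix"],D=m["dist_coeffs"],R=m["R"],t=m["t"])
def sel(P,x,y,z): return P[(P[:,0]>x[0])&(P[:,0]<x[1])&(P[:,1]>y[0])&(P[:,1]<y[1])&(P[:,2]>z[0])&(P[:,2]<z[1])]
E
python3 - <<'E'
from bench import *
from h import *
R=np.array([[0,1,0],[1,0,0],[0,0,-1.]])
move_to([0.56,-0.05,0.32],R)
snap("wrist","1");snap("side","1")
o=get_obs();print(o["clock"],o["ee_pos"],o["joints"].round(3))
for yaw in (90,-90):
  for p in ([.56,-.25,.03],[.56,.04,.03],[.42,.107,.26]):
    c,s=0,np.sign(yaw)
    Rz=np.array([[c,-s,0],[s,c,0],[0,0,1.]])
    q=solve_ik(p,Rz@R);print(yaw,p,None if q is None else np.round(q,2))
E
```

```text
0.9 [ 0.55966538 -0.04951383  0.31805755] [-0.091  0.16   1.614  0.     1.37  -0.091]
90 [0.56, -0.25, 0.03] [-0.42  0.53  1.78 -0.    0.83 -1.99]
90 [0.56, 0.04, 0.03] [ 0.07  0.47  1.9  -0.    0.78 -1.5 ]
90 [0.42, 0.107, 0.26] [ 0.25 -0.02  1.94 -0.    1.23 -1.32]
-90 [0.56, -0.25, 0.03] [-0.42  0.53  1.78 -0.    0.83  1.15]
-90 [0.56, 0.04, 0.03] [ 0.07  0.47  1.9  -0.    0.78  1.64]
-90 [0.42, 0.107, 0.26] [ 0.25 -0.02  1.94 -0.    1.23  1.82]
```

View pics/wrist1.png

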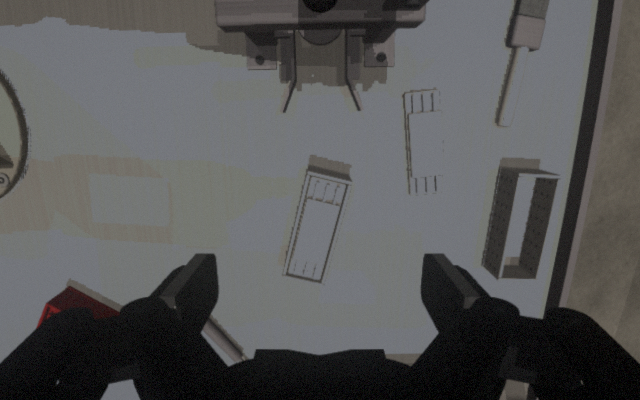

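View pics/side1.png

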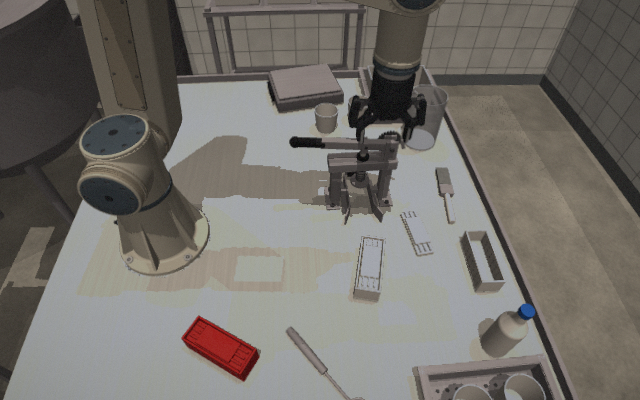

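The wrist view now shows the whole mould, (305,172) to (305,280). The flared guides are at (290,95) and (355,95), and the crosshead is along the top edge. I'll fit poses from this one.

Run:
```python
from h import *
X,p=cloud("wrist","1");P=X.reshape(-1,3);P=P[np.isfinite(P[:,0])]
Q=sel(P,(.48,.63),(-.26,-.04),(.046,.07));r=cv2.minAreaRect(Q[:,:2].astype(np.float32)*1000);print("mould",r, np.percentile(Q[:,2],[5,25,50,75,95]))
c=r[0];a=np.deg2rad(r[2]);u=np.array([np.cos(a),np.sin(a)])
for T in ("0","1"):
  X,p=cloud("wrist",T);P=X.reshape(-1,3);P=P[np.isfinite(P[:,0])]
  def fit(q,nm):
    y,x=q[:,1],q[:,0];k=np.ones(len(x),bool)
    for _ in range(6):
        b,a=np.polyfit(y[k]-.05,x[k],1);e=x-a-b*(y-.05);k=abs(e)<max(.0015,2*e[k].std()*.8)
    print(T,nm,k.sum(),"x@y.05",round(a,4),"slope",round(b,4),"y",y[k].min().round(3),y[k].max().round(3))
  for nm,xr in dict(gR=(.58,.615),gL=(.50,.545)).items():
    q=sel(P,xr,(.064,.14),(.034,.045));fit(q,nm) if len(q)>10 else print(nm,len(q))
  q=sel(P,(.47,.66),(.08,.11),(.14,.158))
  b,a=np.polyfit(q[:,0]-.56,q[:,1],1);print(T,"front face y@.56",a,"slope",b,len(q), q[:,0].min(),q[:,0].max())
  # flare ends
  q=sel(P,(.48,.64),(-.02,.06),(.03,.045));
  for s in(-1,1):
    m=q[(q[:,0]-.562)*s>0]; 
    if len(m): print("flare end",s,m[m[:,1].argmin()],np.percentile(m[:,1],2))
  q=sel(P,(.44,.68),(.08,.2),(.1615,.168)); print("crosshead x ends",np.percentile(q[:,0],[.5,99.5]),"y",np.percentile(q[:,1],[.5,99.5]))
```

```text
mould ((554.9356079101562, -146.61727905273438), (160.44227600097656, 62.1987190246582), 75.9599380493164) [0.04932973 0.05208618 0.05673616 0.06060376 0.06179071]
0 gR 166 x@y.05 0.598 slope -0.0269 y 0.064 0.105
0 gL 172 x@y.05 0.5281 slope -0.0413 y 0.065 0.103
0 front face y@.56 0.09224445724774315 slope 0.023146811688623835 1154 0.4700205646872219 0.6543327753605123
flare end -1 [0.51105837 0.0127851  0.03899481] 0.014344809963237736
flare end 1 [0.61497357 0.01544659 0.0377957 ] 0.016710297642173532
crosshead x ends [0.46717963 0.65380098] y [0.09098897 0.1166862 ]
1 gR 139 x@y.05 0.5958 slope -0.0049 y 0.064 0.113
1 gL 131 x@y.05 0.5285 slope -0.1054 y 0.065 0.113
1 front face y@.56 0.09214831937943446 slope 0.022599532406883695 871 0.47009101243995227 0.653830220462883
flare end -1 [0.51107235 0.01286302 0.03805338] 0.014141041810782897
flare end 1 [0.61420886 0.01546178 0.03893335] 0.016739211589808106
crosshead x ends [0.46660094 0.65297436] y [0.09048492 0.1112577 ]
```

```bash
cat >> h.py <<'E'
O=np.array([.5596,.1172]);F=np.array([-.023,1.]);F/=np.linalg.norm(F);L=np.array([-F[1],F[0]])
def pw(x,y,z): return np.r_[O+F*x+L*y,z]
def Rt(u): # tool x along u (horizontal), z down
    return np.array([[u[0],u[1],0],[u[1],-u[0],0],[0,0,-1.]])
def toP(p): d=np.asarray(p)[:2]-O; return np.array([d@F,d@L])
def st(tag=""):
    from bench import get_obs
    o=get_obs();print(tag,"t",round(o["clock"],2),"ee",o["ee_pos"].round(4),"press",toP(o["ee_pos"]).round(4),"F",o["contact_force"].round(2),"w",round(o["width"],4));return o
E
python3 - <<'E'
from bench import *
from h import *
c=np.array([.5549,-.146]);u=np.array([.2426,.9701])
g=c-.055*u
print(st()["joints"].round(3))
move_to([*g,.12],Rt(u));wait(.2);st("above")
snap("wrist","2")
servo_line([*g,.012],max_speed=.12,stop_force=12);wait(.2);st("down")
E
```

```text
t 0.9 ee [ 0.5597 -0.0495  0.3181] press [-0.1667  0.0038] F [ 0.92  0.23 -0.35] w 0.0855
[-0.091  0.16   1.614  0.     1.37  -0.091]
above t 2.08 ee [ 0.5428 -0.1989  0.1213] press [-0.3156  0.0241] F [-0.26  0.02  0.21] w 0.0855
down t 3.38 ee [ 0.5421 -0.1995  0.0127] press [-0.3162  0.0248] F [-0.26 -1.05  1.06] w 0.0852
```

View pics/wrist2.png

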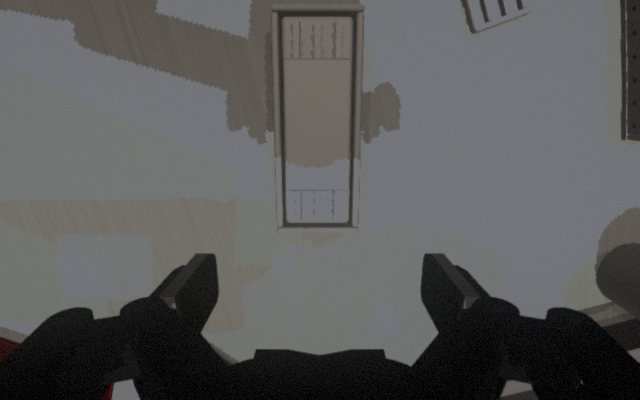

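From above, the mould is centred between the fingers and aligned with them: its edges are at columns 278 and 360, and the finger midline is at 319. The fingers went down freely. Next I'll grip and align it with the feed.

Run:
```python
from bench import *
from h import *
grasp();o=st("grip")
p=pw(-.295,0,.0125)
print(servo_line(p,max_speed=.06,ori=Rt(F),stop_force=25));wait(.3);st("aligned")
snap("wrist","3");snap("side","3")
```

```text
grip t 4.14 ee [ 0.5457 -0.2008  0.0142] press [-0.3176  0.0212] F [ 6.   -2.48 10.92] w 0.003
False
aligned t 5.14 ee [ 0.5681 -0.1792  0.0142] press [-0.2966 -0.0017] F [-0.93 -5.72 14.12] w 0.0027
```

View pics/wrist3.png

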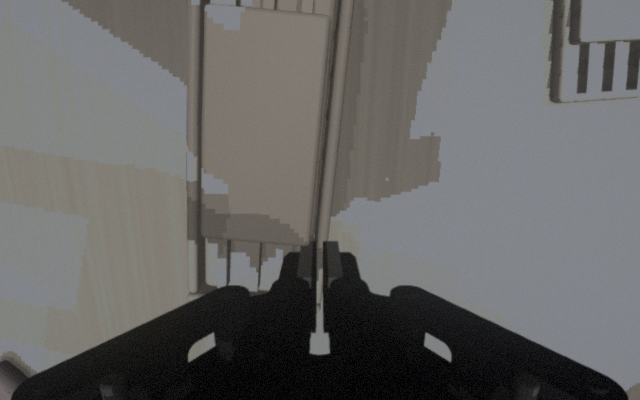

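Run:
```python
from h import *
for n in("wrist","side"):
    X,p=cloud(n,"3");P=X.reshape(-1,3);P=P[np.isfinite(P[:,0])]
    Q=sel(P,(.515,.615),(-.3,-.02),(.046,.068))
    Q=Q[Q[:,1]>-.16]
    r=cv2.minAreaRect(Q[:,:2].astype(np.float32)*1000);print(n,len(Q),r,toP(np.array(r[0])/1000))
    # long edges fits
    for s in(-1,1):
        e=[]
        for y0 in np.arange(-.15,-.06,.005):
            q=Q[(Q[:,1]>y0)&(Q[:,1]<y0+.005)]
            if len(q)>3:e.append((y0+.0025,q[:,0].max() if s>0 else q[:,0].min()))
        e=np.array(e);b,a=np.polyfit(e[:,0]+.1,e[:,1],1);print(s,"x@-.1",a,"slope",b)
    print("front y",np.percentile(Q[:,1],99.5))
print("midline at y=-.1",O+F*(-.1-O[1]))
```

```text
wrist 32839 ((546.3674926757812, -116.2099609375), (87.59406280517578, 62.72219467163086), 89.96809387207031) [-0.23304398  0.01859602]
-1 x@-.1 0.5154069917410975 slope 0.014765573224980384
1 x@-.1 0.576117505473266 slope 0.07056979068795935
front y -0.07403625073538538
side 386 ((537.2592163085938, -101.22052001953125), (118.2048568725586, 47.30287551879883), 85.50953674316406) [-0.21784907  0.02735722]
-1 x@-.1 0.5164391732537469 slope 0.009681404530784775
1 x@-.1 0.5518505631961358 slope 0.11162101931476207
front y -0.04255785651222207
midline at y=-.1 [ 0.56459428 -0.09994257]
```

Run:
```python
from bench import *
from h import *
o=st();print(o["wrist_torque"])
snap("scene","4")
a=cv2.imread("pics/side3.png")[150:350,230:530];b=cv2.imread("pics/scene4.png")[180:360,180:450]
cv2.imwrite("pics/c4a.png",cv2.resize(a,None,fx=2.6,fy=2.6,interpolation=2));cv2.imwrite("pics/c4b.png",cv2.resize(b,None,fx=2.9,fy=2.9,interpolation=2))
```

```text
t 5.24 ee [ 0.5681 -0.1793  0.0142] press [-0.2966 -0.0017] F [-1.22 -5.05 13.99] w 0.0026
[-0.78601221  0.01791934 -0.0694724 ]
```

View pics/c4a.png

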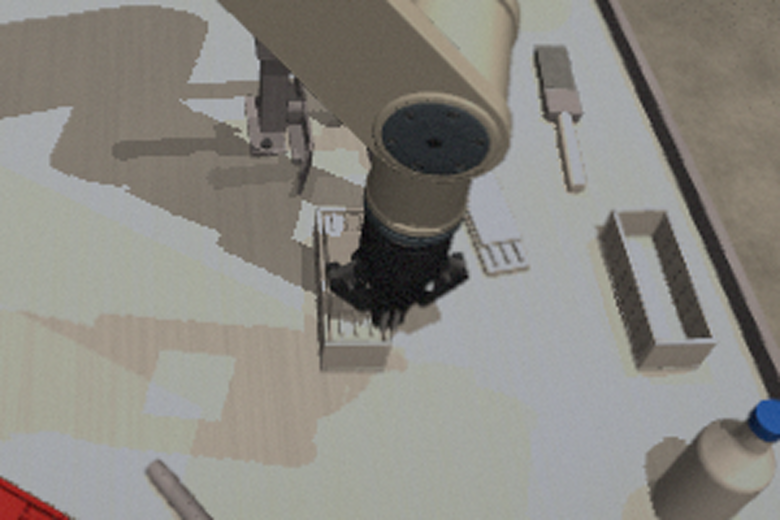

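View pics/c4b.png

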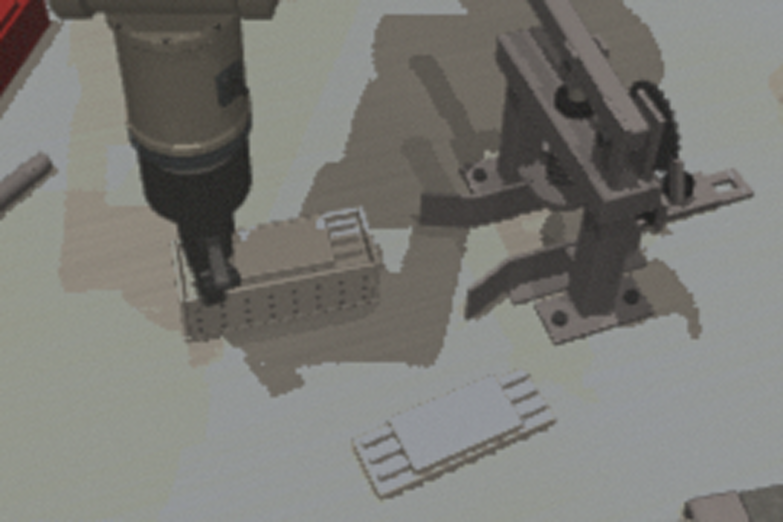

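Run:
```python
from h import *
c=np.array([.5549,-.1466]);u=np.array([.2426,.9701]);v=np.array([-.9701,.2426])
X,p=cloud("wrist","2");P=X.reshape(-1,3);P=P[np.isfinite(P[:,0])]
d=P[:,:2]-c;a=d@u;b=d@v
for a0 in range(-85,90,6):
    row=[]
    for b0 in range(-36,37,4):
        k=(a>a0/1e3)&(a<(a0+6)/1e3)&(b>b0/1e3)&(b<(b0+4)/1e3)
        row.append("%3d"%(np.median(P[k][:,2])*1e3) if k.sum()>2 else "  .")
    print("%4d"%a0," ".join(row))
X,p=cloud("wrist","3");P=X.reshape(-1,3)
print("rows of wrist3: z/x/y at cols")
for r in (200,230,250,270,300,340):
    print(r,[tuple((X[r,cc]*1e3).round().astype(int)) if np.isfinite(X[r,cc,0]) else None for cc in (195,250,285,300,310,320,330,345,360)])
```

```text
-85   .   .   .   .   .   .   .   .   .   .   .   .   .   .   .   .   .   .   0
 -79   .  54  53  53  53  53  53  53  53  54  53  53  53  54  53  53  54   .   0
 -73   .  54  53  50  50  57  50  50  50  50  50  50  57  50  50  52  54   .   0
 -67   .  54  53  50  50  57  51  50  50  57  50  50  57  50  50  49  54   .   0
 -61   .  54  53  49  50  57  50  50  51  56  50  50  57  50  50  49  54   .   0
 -55   .  54  53  50  50  57  51  50  50  56  50  50  56  50  50  49  54   . 238
 -49   .  54  52  51 237 237 239 239 240 240 239 239 237 237  51  48  54   . 238
 -43 239 242 245 245 245 239 241 241 241 241 241 240 238 245 245 244 241 238 236
 -37 239 243 245 249 252 252 254  60  60  60  60 253 252 252 248 245 242 240 237
 -31   .  54  53  59  60  60  60  60  60  60  60  60  60  60  60  49  54   .   0
 -25   .  54  53  59  60  60  60  60  60  60  60  60  60  60  60  48  54   .   0
 -19   .  54  53  59  60  60  60  60  60  60  60  60  60  60  60  50  54   .   0
 -13   .  54  53  60  60  60  60  60  60  60  60  60  60  60  60  49  54   .   0
  -7   .  54  53  59  60  60  60  60  60  60  60
[... 3230 characters left out ...]
np.int64(-168), np.int64(105)), (np.int64(564), np.int64(-173), np.int64(97)), (np.int64(568), np.int64(-199), np.int64(54)), (np.int64(571), np.int64(-173), np.int64(97)), (np.int64(575), np.int64(-167), np.int64(106)), (np.int64(579), np.int64(-167), np.int64(105))]
340 [(np.int64(534), np.int64(-173), np.int64(117)), (np.int64(552), np.int64(-163), np.int64(129)), (np.int64(559), np.int64(-163), np.int64(130)), (np.int64(562), np.int64(-171), np.int64(119)), (np.int64(564), np.int64(-262), np.int64(0)), (np.int64(570), np.int64(-261), np.int64(1)), (np.int64(571), np.int64(-187), np.int64(97)), (np.int64(573), np.int64(-163), np.int64(129)), (np.int64(576), np.int64(-162), np.int64(131))]
```

Run:
```python
import cv2
a=cv2.imread("pics/wrist3.png")[200:400,180:460]
cv2.imwrite("pics/c5.png",cv2.resize(cv2.convertScaleAbs(a,alpha=2,beta=20),None,fx=2.8,fy=2.8,interpolation=2))
```

```text
(no output)
```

View pics/c5.png

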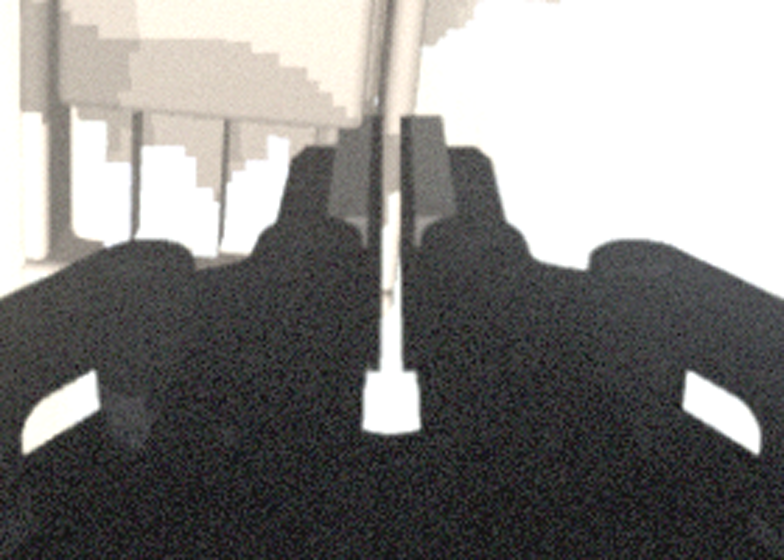

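The fingers ended up nearly shut on the tub's right wall at (325,240), with the mould shoved sideways, so it was not gripped across its width. I'll back out carefully: raise the tool a little and see whether the mould hangs on.

Run:
```python
from bench import *
from h import *
o=st()
p=o["ee_pos"]
print(servo_line([p[0],p[1],p[2]+.008],max_speed=.03,stop_force=20));wait(.2);st("up")
snap("wrist","6");snap("side","6")
X,_=cloud("wrist","6");P=X.reshape(-1,3);P=P[np.isfinite(P[:,0])]
Q=sel(P,(.50,.545),(-.17,-.06),(.03,.09));print("lid z",np.percentile(Q[:,2],[5,50,95]),"before .054/.060")
a=cv2.imread("pics/side6.png")[200:320,300:440];cv2.imwrite("pics/c6.png",cv2.resize(a,None,fx=5,fy=5,interpolation=2))
```

```text
t 5.29 ee [ 0.5681 -0.1793  0.0142] press [-0.2966 -0.0017] F [-0.36 -5.33 14.58] w 0.0029
False
up t 5.97 ee [ 0.5676 -0.179   0.0218] press [-0.2963 -0.0012] F [-0.6   0.89 -4.94] w 0.0022
lid z [0.05449032 0.06363434 0.0661025 ] before .054/.060
```

View pics/c6.png

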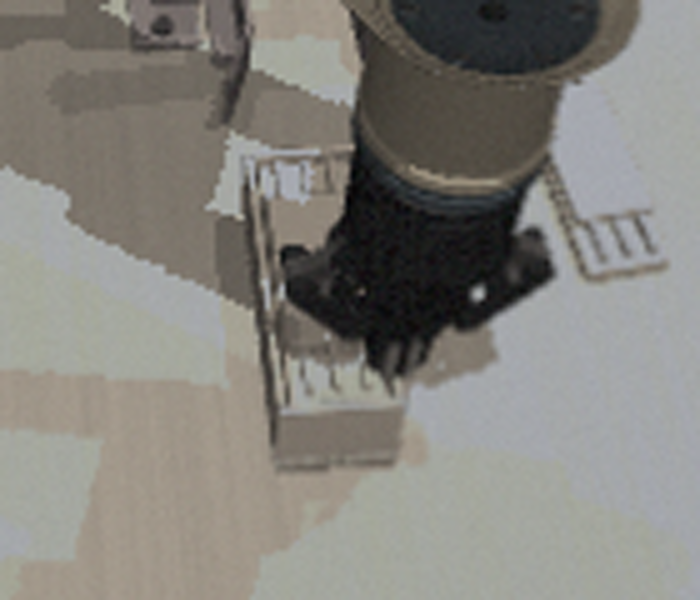

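View pics/wrist6.png

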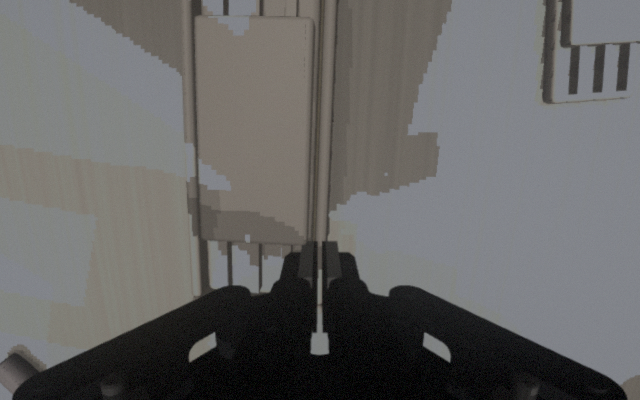

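The wall clamp lifted the mould (about 5 N of weight on the tool), and it now lies parallel to the tool. I'll use this hold only to centre it ahead of the mouth, set it down and let go outside the press.

Run:
```python
from bench import *
from h import *
X,_=cloud("wrist","6");P=X.reshape(-1,3);P=P[np.isfinite(P[:,0])]
Q=sel(P,(.49,.58),(-.17,0),(.046,.075))
pp=np.array([(q[:2]-O)@np.c_[F,L] for q in Q])
print("front pct",np.percentile(pp[:,0],[98,99.5,99.9]),"lat",np.percentile(pp[:,1],[.5,99.5]))
for a in (-.27,-.24,-.22,-.20):
    k=abs(pp[:,0]-a)<.004; 
    if k.sum()>20: print(a,np.percentile(pp[k,1],[1,99]))
```

```text
front pct [-0.19074226 -0.18908944 -0.18819359] lat [-0.00647108  0.05590693]
-0.27 [-0.00414625  0.0563305 ]
-0.24 [-0.0052021   0.05512707]
-0.22 [-0.00585864  0.05434444]
-0.2 [-0.00648442  0.05374695]
```

Run:
```python
from bench import *
from h import *
snap("scene","7")
for n,t in(("side","6"),("scene","7"),("side","3"),("scene","4")):
    X,_=cloud(n,t);P=X.reshape(-1,3);P=P[np.isfinite(P[:,0])]
    Q=sel(P,(.49,.59),(-.3,0),(.035,.072))
    pp=(Q[:,:2]-O)@np.c_[F,L]
    k=(pp[:,1]>-.015)&(pp[:,1]<.06)
    print(n,t,"along",np.percentile(pp[k,0],[.5,1,99,99.5]), "z", np.percentile(Q[:,2],[2,98]))
    for z0 in(.035,.045,.055,.06):
        m=k&(abs(Q[:,2]-z0)<.004); print("   ",z0,pp[m,0].min(),pp[m,0].max(),m.sum())
```

```text
side 6 along [-0.32329673 -0.32312541 -0.16304243 -0.1621752 ] z [0.03822858 0.06787889]
    0.035 -0.3233114327072126 -0.16510104159884256 29
    0.045 -0.3241392451674219 -0.16418421451835014 70
    0.055 -0.3231777091870746 -0.15904331570636382 386
    0.06 -0.32330162642161325 -0.16121775890393117 456
scene 7 along [-0.32117887 -0.3206759  -0.16346184 -0.16237149] z [0.03683863 0.06717434]
    0.035 -0.32207440539575005 -0.16696703017251044 80
    0.045 -0.32178572019380486 -0.16396715533281153 183
    0.055 -0.3215251106635332 -0.16032930965252068 492
    0.06 -0.3215251106635332 -0.1616545382303285 630
side 3 along [-0.32255399 -0.32208746 -0.16068094 -0.15960655] z [0.03766724 0.06733925]
    0.035 -0.32210228068335056 -0.16099660754539952 30
    0.045 -0.32286822606160764 -0.15995872624839794 95
    0.055 -0.32334343466536386 -0.1573806724692875 430
    0.06 -0.32334343466536386 -0.15886216049667753 338
scene 4 along [-0.320246   -0.31904267 -0.16166327 -0.16065401] z [0.03676707 0.06281199]
    0.035 -0.32155271311639544 -0.18083532116085507 63
    0.045 -0.3209518195915611 -0.16208492304670494 183
    0.055 -0.32122162166972534 -0.15840043270713863 554
    0.06 -0.32025528705296824 -0.16051328701807713 650
```

Run:
```python
from bench import *
from h import *
th=.034;u=F*np.cos(th)+L*np.sin(th)
print(servo_line(pw(-.2584,-.0278,.0225),max_speed=.05,ori=Rt(u),stop_force=15));wait(.2);st("moved")
print(servo_line(pw(-.2584,-.0278,.0150),max_speed=.02,stop_force=7));wait(.2);st("set down")
snap("wrist","8")
gripper_open();wait(.2);st("open")
snap("wrist","9");snap("side","9");snap("scene","9")
b=cv2.imread("pics/scene9.png")[180:360,180:450];cv2.imwrite("pics/c9.png",cv2.resize(b,None,fx=2.9,fy=2.9,interpolation=2))
```

```text
False
moved t 7.4 ee [ 0.5931 -0.1407  0.0225] press [-0.2586 -0.0276] F [-1.3   1.48 -5.69] w 0.0024
False
set down t 8.12 ee [ 0.5936 -0.1406  0.0152] press [-0.2585 -0.0281] F [ 1.66 -2.67 -0.54] w 0.0021
open t 9.14 ee [ 0.5933 -0.1405  0.015 ] press [-0.2584 -0.0278] F [ 0.47 -0.14  0.35] w 0.0852
```

View pics/wrist9.png

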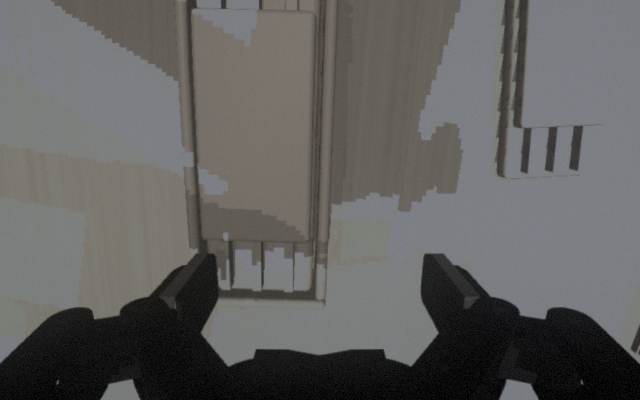

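View pics/c9.png

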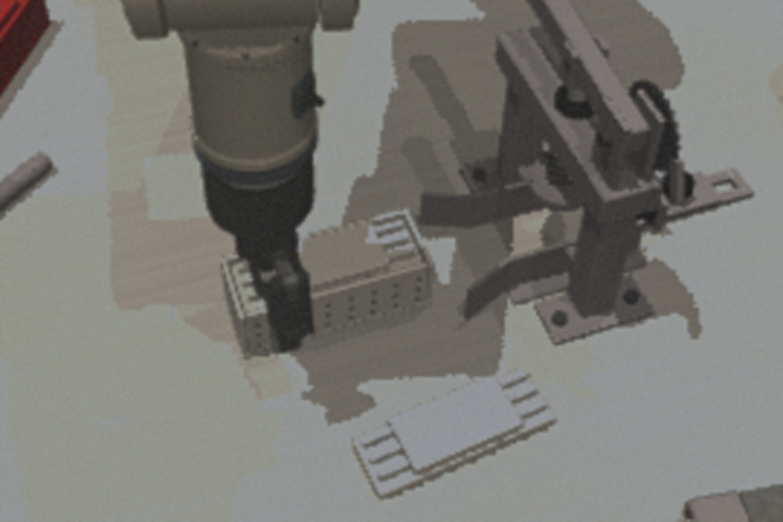

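Opening left no contact force and the mould lies parallel to the tool. The left finger at (190,280) overlaps the slotted end of the lid. I'll raise slowly with a low stop force.

Run:
```python
from bench import *
from h import *
p=get_obs()["ee_pos"]
r=servo_line([p[0],p[1],.10],max_speed=.06,stop_force=4);wait(.1);st(f"up {r}")
snap("wrist","10");snap("side","10");snap("scene","10")
for n in("wrist","side","scene"):
    X,_=cloud(n,"10");P=X.reshape(-1,3);P=P[np.isfinite(P[:,0])]
    Q=sel(P,(.49,.62),(-.22,.0),(.046,.068))
    r=cv2.minAreaRect(Q[:,:2].astype(np.float32)*1000);print(n,r,toP(np.array(r[0])/1e3),np.percentile(Q[:,2],98))
```

```text
up False t 10.96 ee [ 0.5931 -0.1404  0.0996] press [-0.2583 -0.0276] F [ 0.68 -0.1  -0.01] w 0.0855
wrist ((564.0945434570312, -88.56372833251953), (62.48917007446289, 156.10023498535156), 1.3211957216262817) [-0.20581267  0.00023796] 0.06162423008283423
side ((564.0306396484375, -85.91625213623047), (63.352508544921875, 161.9239044189453), 1.69086754322052) [-0.20316443  0.00024097] 0.06381354181170698
scene ((565.8257446289062, -85.15101623535156), (63.99245071411133, 160.02845764160156), 1.5147733688354492) [-0.20244067 -0.00157126] 0.061908444902256395
```

View pics/side10.png

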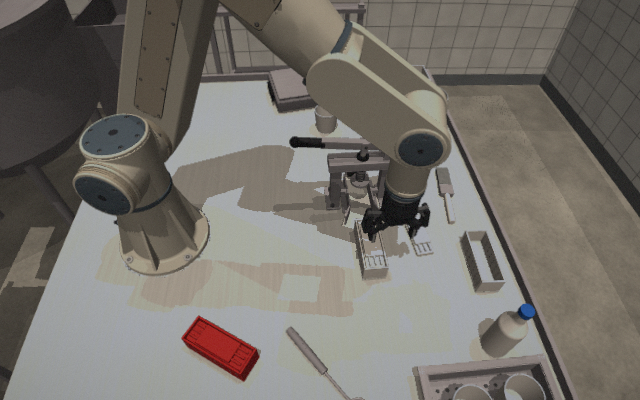

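View pics/wrist10.png

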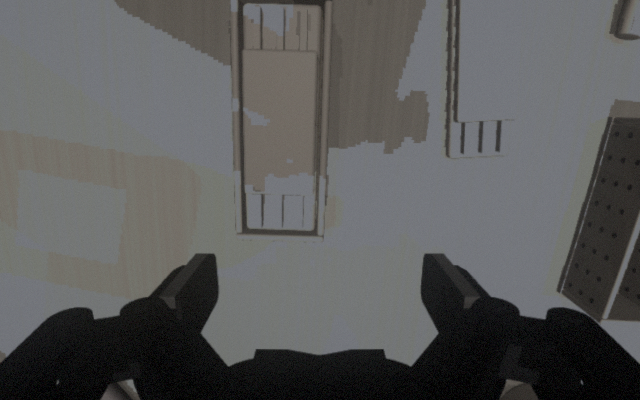

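The mould now stands free, centred at press (-0.204, 0) and parallel to the feed. The lid is intact and nothing else has moved. I'll shut the fingers and push from behind, with the wrist turned so the camera side stays clear of the press.

Run:
```python
from bench import *
from h import *
R=Rt(-L)
o=get_obs();p=o["ee_pos"]
grasp()
move_to(pw(-.32,0,.13),R)
servo_line(pw(-.32,0,.028),max_speed=.12,stop_force=8);st("behind")
r=servo_line(pw(-.286,0,.028),max_speed=.04,stop_force=1.5);st(f"contact? {r}")
x0=toP(get_obs()["ee_pos"])[0]
r=servo_line(pw(-.224,0,.028),max_speed=.05,stop_force=12);st(f"pushed {r}")
wait(.1)
snap("side","11");snap("scene","11");snap("wrist","11")
for n in("side","scene"):
    X,_=cloud(n,"11");P=X.reshape(-1,3);P=P[np.isfinite(P[:,0])]
    Q=sel(P,(.49,.62),(-.22,.07),(.046,.068));pp=(Q[:,:2]-O)@np.c_[F,L]
    k=(abs(pp[:,1])<.05)&(pp[:,0]>-.218)
    r=cv2.minAreaRect(pp[k].astype(np.float32)*1000);print(n,r)
b=cv2.imread("pics/scene11.png")[180:360,180:450];cv2.imwrite("pics/c11.png",cv2.resize(b,None,fx=2.9,fy=2.9,interpolation=2))
```

```text
behind t 14.22 ee [ 0.5676 -0.2029  0.0287] press [-0.3202 -0.0006] F [ 0.76 -0.78 -0.17] w -0.0004
contact? False t 15.22 ee [ 0.5662 -0.1689  0.028 ] press [-2.861e-01 -1.000e-04] F [-0.5  -0.06 -0.4 ] w 0.0001
pushed False t 16.61 ee [ 0.5648 -0.107   0.028 ] press [-0.2242 -0.    ] F [-0.03 -0.29  0.5 ] w -0.0001
side ((-169.75387573242188, 15.932400703430176), (95.79080200195312, 31.891952514648438), 0.7100836038589478)
scene ((-170.193115234375, -1.0554656982421875), (65.33431243896484, 95.3870849609375), 89.56808471679688)
```

View pics/c11.png

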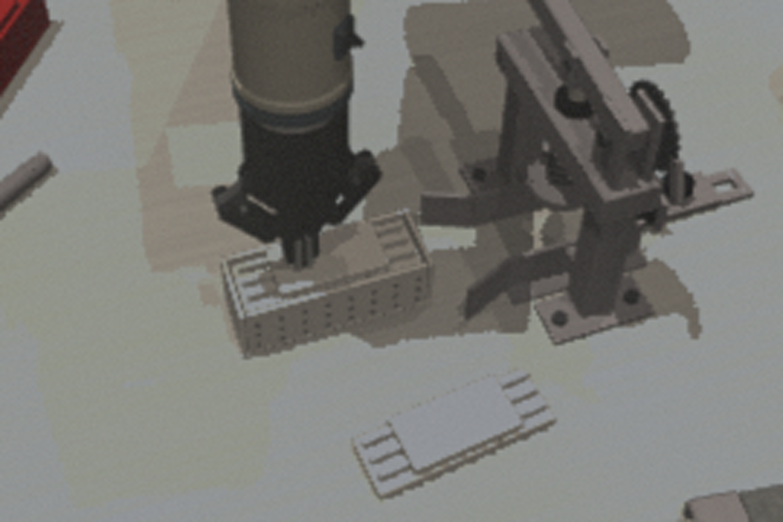

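View pics/side11.png

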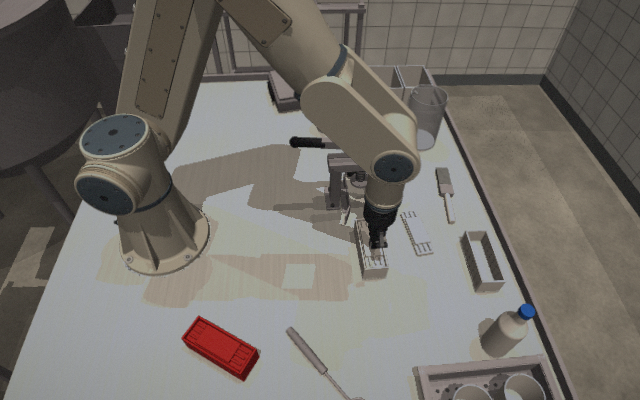

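The shut fingers went through the mould's rear wall with no reading at all. The scene view shows them standing inside the lid at (300,255), and the mould hasn't moved. That isn't physically plausible, so I'll check contact step by step while backing out before pushing again.

Run:
```python
from bench import *
from h import *
for x in (-.24,-.255,-.265,-.275,-.285,-.30,-.31):
    r=servo_line(pw(x,0,.028),max_speed=.05,stop_force=6);st(f"{x} {r}")
snap("scene","12");snap("side","12")
for n in("side","scene"):
    X,_=cloud(n,"12");P=X.reshape(-1,3);P=P[np.isfinite(P[:,0])]
    Q=sel(P,(.49,.62),(-.22,.07),(.046,.068));pp=(Q[:,:2]-O)@np.c_[F,L]
    k=(abs(pp[:,1])<.036)&(pp[:,0]<-.118);k&=pp[:,0]>-.295
    r=cv2.minAreaRect(pp[k].astype(np.float32)*1000);print(n,r)
b=cv2.imread("pics/scene12.png")[180:360,180:450];cv2.imwrite("pics/c12.png",cv2.resize(b,None,fx=2.9,fy=2.9,interpolation=2))
```

```text
-0.24 False t 17.32 ee [ 0.5651 -0.1231  0.028 ] press [-0.2404  0.    ] F [ 0.12 -0.54 -0.05] w 0.0004
-0.255 False t 17.77 ee [ 0.5654 -0.138   0.028 ] press [-2.553e-01  1.000e-04] F [0.04 0.68 1.  ] w -0.0002
-0.265 False t 18.12 ee [ 0.5657 -0.148   0.028 ] press [-0.2653 -0.    ] F [-0.16  0.63 -0.64] w -0.0001
-0.275 False t 18.48 ee [ 0.5659 -0.1581  0.028 ] press [-0.2754 -0.    ] F [-0.24  0.17  0.5 ] w 0.0001
-0.285 False t 18.82 ee [ 0.5662 -0.1681  0.028 ] press [-0.2853  0.    ] F [ 0.3   0.77 -0.2 ] w 0.0001
-0.3 False t 19.27 ee [ 0.5665 -0.1831  0.028 ] press [-0.3003  0.    ] F [-0.33 -0.05  0.  ] w -0.0001
-0.31 False t 19.62 ee [ 0.5667 -0.1931  0.028 ] press [-0.3103  0.    ] F [ 0.64 -0.32  0.3 ] w 0.0001
side ((-203.05274963378906, 16.438501358032227), (47.444156646728516, 163.05149841308594), 82.76779174804688)
scene ((-202.46058654785156, -0.6281394958496094), (65.60865020751953, 160.05999755859375), 89.98480224609375)
```

View pics/c12.png

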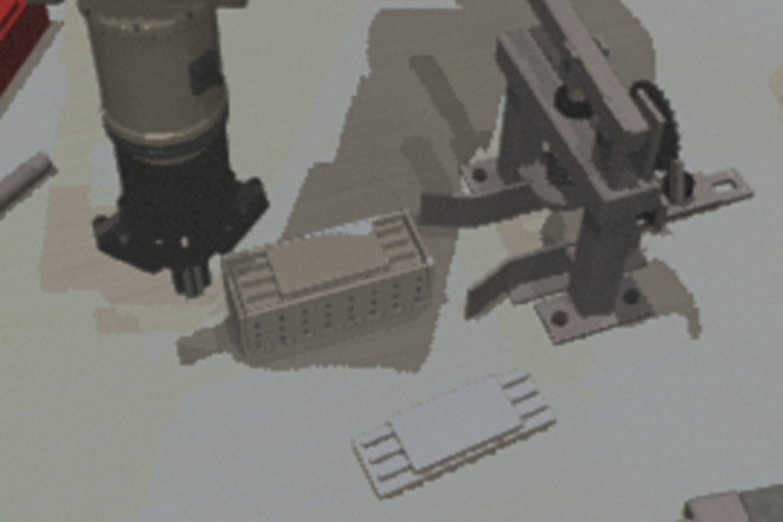

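The walls give no contact at z = 28 mm. I'll feel the rear wall again lower down.

Run:
```python
from bench import *
from h import *
servo_line(pw(-.31,0,.009),max_speed=.05,stop_force=6);st("low")
for x in (-.298,-.290,-.282,-.274,-.266):
    r=servo_line(pw(x,0,.009),max_speed=.04,stop_force=2);st(f"{x} {r}")
    if r: break
snap("scene","13")
b=cv2.imread("pics/scene13.png")[180:360,180:450];cv2.imwrite("pics/c13.png",cv2.resize(b,None,fx=2.9,fy=2.9,interpolation=2))
```

```text
low t 20.26 ee [ 0.5665 -0.1926  0.0086] press [-3.099e-01  2.000e-04] F [-0.46  0.29  0.07] w -0.0002
-0.298 False t 20.71 ee [ 0.5666 -0.1804  0.0092] press [-2.977e-01 -1.000e-04] F [ 0.02 -0.51  0.48] w 0.0002
-0.29 True t 20.92 ee [ 0.5661 -0.1763  0.0088] press [-2.936e-01  2.000e-04] F [-0.32  0.01  0.11] w -0.0001
```

View pics/c13.png

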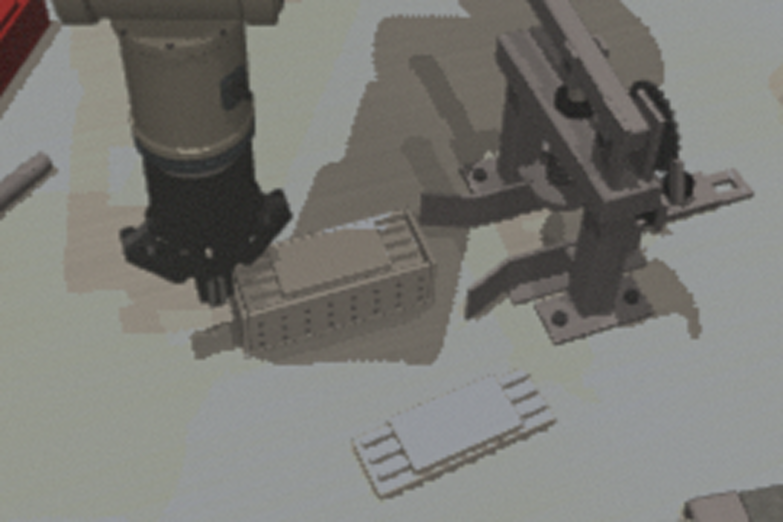

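At z = 9 mm the contact is real: it stopped at press x = -0.294, exactly at the rear wall, and the mould began to move. I'll keep pushing low, checking along the way.

Run:
```python
from bench import *
from h import *
for x in (-.27,-.245,-.22,-.20):
    r=servo_line(pw(x,0,.009),max_speed=.05,stop_force=10);st(f"{x} {r}")
    if r: break
snap("scene","14");snap("side","14")
for n in("side","scene"):
    X,_=cloud(n,"14");P=X.reshape(-1,3);P=P[np.isfinite(P[:,0])]
    Q=sel(P,(.49,.62),(-.22,.09),(.046,.068));pp=(Q[:,:2]-O)@np.c_[F,L]
    k=(abs(pp[:,1])<.04)&(pp[:,0]<-.02)&(pp[:,0]>-.2)
    r=cv2.minAreaRect(pp[k].astype(np.float32)*1000);print(n,r)
b=cv2.imread("pics/scene14.png")[180:360,180:450];cv2.imwrite("pics/c14.png",cv2.resize(b,None,fx=2.9,fy=2.9,interpolation=2))
```

```text
-0.27 False t 21.6 ee [ 0.5657 -0.1522  0.009 ] press [-2.695e-01  1.000e-04] F [ 0.04 -0.08 -0.55] w -0.0004
-0.245 False t 22.25 ee [ 0.5652 -0.1272  0.009 ] press [-2.444e-01  1.000e-04] F [ 0.15  0.59 -0.58] w 0.0003
-0.22 False t 22.9 ee [ 0.5646 -0.1022  0.009 ] press [-2.194e-01  1.000e-04] F [-0.66 -0.04  0.11] w -0.0005
-0.2 False t 23.45 ee [ 0.5641 -0.0821  0.009 ] press [-1.994e-01  1.000e-04] F [ 0.4   0.1  -0.13] w -0.0003
side ((-110.67620849609375, 18.867143630981445), (33.02983474731445, 166.6858673095703), 87.03366088867188)
scene ((-113.28997039794922, -1.5008010864257812), (65.31784057617188, 172.16397094726562), 89.57780456542969)
```

View pics/c14.png

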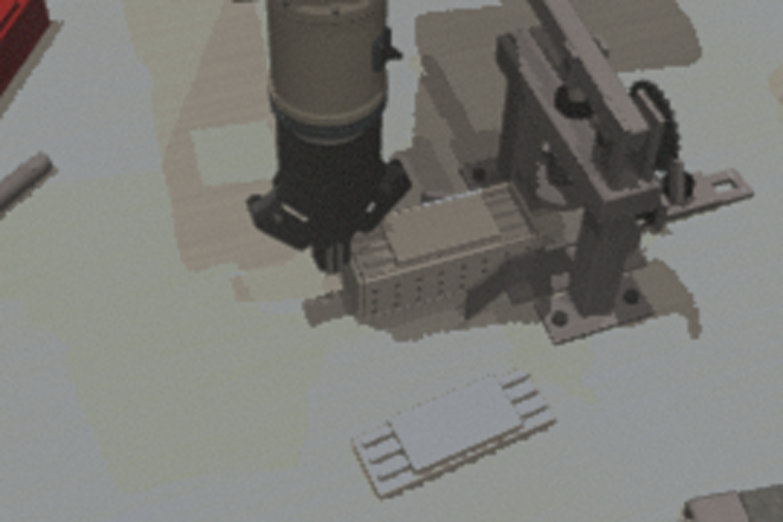

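The mould is centred with its nose in the guides. The gripper's knuckles would get close to the plate at the end of the stroke, so I'll tilt the tool back about 25° for the rest.

```bash
cat >> h.py <<'E'
def Rtilt(th): # like Rt(-L), tool z leaning towards +F by th
    z=np.r_[F*np.sin(th),-np.cos(th)];x=np.r_[-L,0];y=np.cross(z,x);return np.c_[x,y,z]
E
python3 - <<'E'
from bench import *
from h import *
R=Rtilt(np.deg2rad(25))
print(R.round(2))
for x in(-.22,-.15,-.075): 
    q=solve_ik(pw(x,0,.012),R);print(x,None if q is None else q.round(2))
servo_line(pw(-.22,0,.03),max_speed=.06);
servo_line(pw(-.22,0,.03),max_speed=.06,ori=R) 
r=servo_line(pw(-.22,0,.011),max_speed=.05,stop_force=5);st(f"tilted {r}")
for x in (-.205,-.19,-.175,-.15):
    r=servo_line(pw(x,0,.011),max_speed=.04,stop_force=10);st(f"{x} {r}")
    if r: break
snap("scene","15");snap("side","15")
b=cv2.imread("pics/scene15.png")[180:360,180:450];cv2.imwrite("pics/c15.png",cv2.resize(b,None,fx=2.9,fy=2.9,interpolation=2))
E
```

```text
[[ 1.    0.02 -0.01]
 [ 0.02 -0.91  0.42]
 [ 0.   -0.42 -0.91]]
-0.22 [-0.44  0.62  1.77  0.46  1.01  0.81]
-0.15 [-0.33  0.59  1.83  0.51  0.95  0.87]
-0.075 [-0.21  0.57  1.88  0.56  0.88  0.94]
tilted False t 25.41 ee [ 0.5645 -0.1024  0.0107] press [-2.197e-01  1.000e-04] F [-0.    0.31  0.16] w -0.0
-0.205 False t 25.93 ee [ 0.5644 -0.0875  0.0111] press [-0.2048 -0.    ] F [-0.06 -0.2  -0.22] w 0.0003
-0.19 False t 26.46 ee [ 0.564  -0.0725  0.011 ] press [-0.1898 -0.    ] F [ 0.02 -0.24 -0.71] w 0.0002
-0.175 False t 26.98 ee [ 0.5639 -0.0576  0.0112] press [-0.1748 -0.0003] F [ 0.43 -0.91  1.92] w 0.0
-0.15 False t 27.76 ee [ 0.5634 -0.0331  0.0112] press [-0.1504 -0.0004] F [ 0.22 -3.57  3.75] w -0.0001
```

View pics/c15.png

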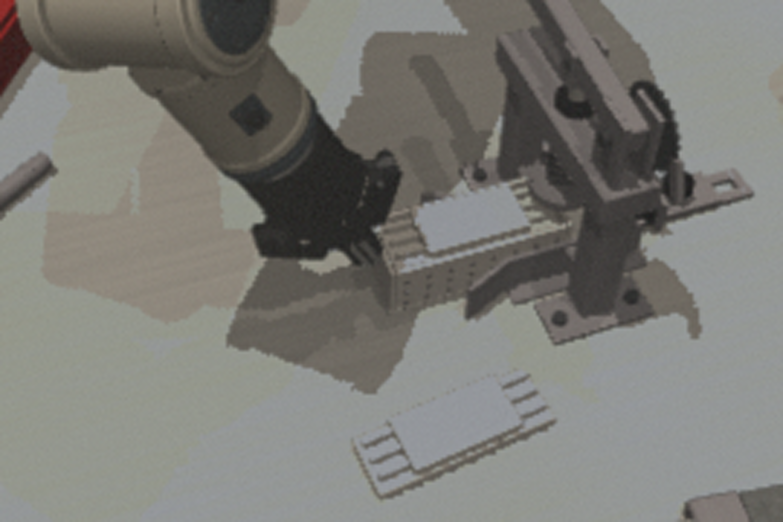

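View pics/side15.png

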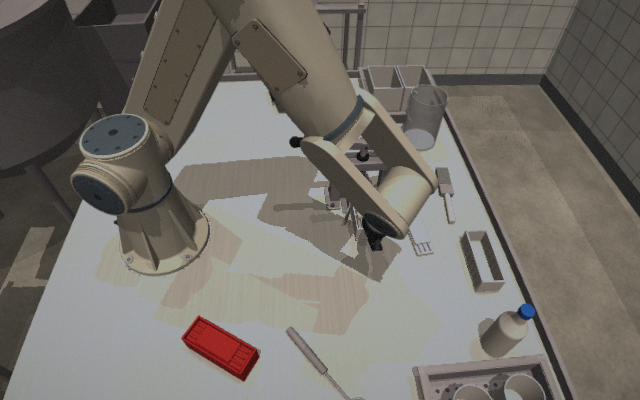

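Run:
```python
from h import *
for t in("14","15"):
    X,_=cloud("scene",t);P=X.reshape(-1,3);P=P[np.isfinite(P[:,0])]
    Q=sel(P,(.55,.62),(-.22,.15),(.015,.066));pp=(Q[:,:2]-O)@np.c_[F,L]
    k=(pp[:,1]<-.0285)&(pp[:,1]>-.034)   # right outer wall face
    h=np.histogram(pp[k,0],bins=np.arange(-.22,.02,.004));print(t,[(round(b*1e3),int(n)) for b,n in zip(h[1],h[0])])
    k=(Q[:,2]>.058)&(abs(pp[:,1])<.02);
    h=np.histogram(pp[k,0],bins=np.arange(-.20,.0,.004));print(" pad",[(round(b*1e3),int(n)) for b,n in zip(h[1],h[0])])
    q=pp[(Q[:,2]>.05)&(pp[:,0]<-.07)&(pp[:,0]>-.19)];
    for a in (-.16,-.14,-.12,-.1,-.08):
        k=abs(q[:,0]-a)<.006
        if k.sum()>4: print("  lat right edge",a,np.percentile(q[k,1],3))
```

```text
14 [(-220, 0), (-216, 0), (-212, 0), (-208, 0), (-204, 0), (-200, 0), (-196, 0), (-192, 0), (-188, 19), (-184, 15), (-180, 22), (-176, 21), (-172, 13), (-168, 21), (-164, 16), (-160, 18), (-156, 20), (-152, 14), (-148, 20), (-144, 18), (-140, 18), (-136, 22), (-132, 13), (-128, 21), (-124, 18), (-120, 16), (-116, 21), (-112, 17), (-108, 16), (-104, 17), (-100, 15), (-96, 18), (-92, 18), (-88, 14), (-84, 19), (-80, 17), (-76, 16), (-72, 11), (-68, 14), (-64, 12), (-60, 7), (-56, 11), (-52, 7), (-48, 9), (-44, 7), (-40, 8), (-36, 9), (-32, 8), (-28, 3), (-24, 0), (-20, 1), (-16, 0), (-12, 0), (-8, 0), (-4, 0), (0, 0), (4, 0), (8, 0), (12, 0)]
 pad [(-200, 5), (-196, 2), (-192, 4), (-188, 3), (-184, 0), (-180, 0), (-176, 2), (-172, 2), (-168, 1), (-164, 1), (-160, 4), (-156, 3), (-152, 15), (-148, 17), (-144, 19), (-140, 19), (-136, 14), (-132, 19), (-128, 17), (-124, 18), (-120, 18), (-116, 17), (-112, 18), (-108, 15), (-104, 17), (-100, 16), (-96, 14), (-92, 16), (-88, 18), (-84, 17), (-80, 16), (-76, 15), (-72, 15), (-68, 13), (-64, 9), (-60, 1), (-56, 3), (-52, 2), (-48, 2), (-44, 1
[... 1020 characters left out ...]
-180, 3), (-176, 4), (-172, 4), (-168, 3), (-164, 4), (-160, 2), (-156, 0), (-152, 0), (-148, 0), (-144, 3), (-140, 2), (-136, 4), (-132, 1), (-128, 4), (-124, 17), (-120, 16), (-116, 16), (-112, 19), (-108, 18), (-104, 17), (-100, 15), (-96, 19), (-92, 19), (-88, 17), (-84, 15), (-80, 17), (-76, 16), (-72, 18), (-68, 12), (-64, 18), (-60, 16), (-56, 12), (-52, 13), (-48, 18), (-44, 15), (-40, 13), (-36, 4), (-32, 1), (-28, 0), (-24, 1), (-20, 0), (-16, 1), (-12, 1), (-8, 0)]
  lat right edge -0.16 -0.031088400098679803
  lat right edge -0.14 -0.03125667369194396
  lat right edge -0.12 -0.03159002999319125
  lat right edge -0.1 -0.03223290772552553
  lat right edge -0.08 -0.03259272598684103
```

The tilted tip has slipped about 10 mm past the rear wall (rear at -0.160, TCP at -0.150). The mould only takes the push low down, so I'll lift out, reduce the tilt to 15° and push with the tip close to the bench.

Run:
```python
from bench import *
from h import *
r=servo_line(pw(-.155,0,.085),max_speed=.08,stop_force=6);st(f"up {r}")
if not r:
    R=Rtilt(np.deg2rad(15))
    servo_line(pw(-.195,0,.085),max_speed=.08,ori=R)
    r=servo_line(pw(-.195,0,.0052),max_speed=.08,stop_force=5);st(f"down {r}")
    snap("scene","16")
    X,_=cloud("scene","16");P=X.reshape(-1,3);P=P[np.isfinite(P[:,0])]
    Q=sel(P,(.55,.62),(-.22,.15),(.015,.066));pp=(Q[:,:2]-O)@np.c_[F,L]
    k=(pp[:,1]<-.0285)&(pp[:,1]>-.034);print("rear",np.sort(pp[k,0])[:5], "front",np.sort(pp[k,0])[-3:])
    for x in (-.178,-.174,-.170,-.166,-.162,-.158,-.15):
        r=servo_line(pw(x,0,.0052),max_speed=.04,stop_force=3);st(f"{x} {r}")
        if r: break
    snap("scene","17")
    X,_=cloud("scene","17");P=X.reshape(-1,3);P=P[np.isfinite(P[:,0])]
    Q=sel(P,(.55,.62),(-.22,.15),(.015,.066));pp=(Q[:,:2]-O)@np.c_[F,L]
    k=(pp[:,1]<-.0285)&(pp[:,1]>-.034);print("rear",np.sort(pp[k,0])[:5])
```

```text
up True t 28.12 ee [ 0.5624 -0.0328  0.0132] press [-0.15    0.0006] F [ 0.15 -0.23  0.61] w -0.0003
```

```bash
cat >> h.py <<'E'
def rear(tag):
    snap("scene",tag)
    X,_=cloud("scene",tag);P=X.reshape(-1,3);P=P[np.isfinite(P[:,0])]
    Q=sel(P,(.55,.62),(-.22,.2),(.015,.066));pp=(Q[:,:2]-O)@np.c_[F,L]
    k=(pp[:,1]<-.0285)&(pp[:,1]>-.034);s=np.sort(pp[k,0]);print("rear",s[:4].round(4));return s[1]
E
python3 - <<'E'
from bench import *
from h import *
r=servo_line(pw(-.153,0,.085),max_speed=.08,stop_force=6);st(f"up {r}")
if not r:
    R=Rtilt(np.deg2rad(15))
    servo_line(pw(-.195,0,.085),max_speed=.08,ori=R)
    r=servo_line(pw(-.195,0,.0052),max_speed=.08,stop_force=5);st(f"down {r}")
    rear("16")
    for x in (-.178,-.174,-.170,-.166,-.162,-.158,-.15):
        r=servo_line(pw(x,0,.0052),max_speed=.04,stop_force=3);st(f"{x} {r}")
        if r: break
    rear("17")
E
```

```text
up False t 29.17 ee [ 0.5627 -0.0356  0.0845] press [-0.1529  0.0004] F [-0.04 -0.6  -0.04] w -0.0001
down False t 30.99 ee [ 0.5645 -0.0779  0.0057] press [-0.1951 -0.0004] F [0.93 0.36 0.61] w -0.0002
rear [-0.1598 -0.1595 -0.1595 -0.1594]
-0.178 False t 31.62 ee [ 0.5637 -0.0605  0.0052] press [-0.1778 -0.    ] F [-0.16  0.05 -1.18] w -0.0004
-0.174 False t 31.87 ee [ 0.5635 -0.0566  0.0052] press [-1.739e-01  1.000e-04] F [ 0.8  -0.69 -0.08] w -0.0001
-0.17 False t 32.12 ee [ 0.5634 -0.0526  0.0052] press [-1.698e-01  1.000e-04] F [-1.1  -0.09 -0.13] w -0.0002
-0.166 False t 32.37 ee [ 0.5633 -0.0485  0.0052] press [-1.658e-01  1.000e-04] F [ 0.06 -0.15 -0.39] w -0.0002
-0.162 False t 32.62 ee [ 0.5633 -0.0445  0.0052] press [-0.1618  0.    ] F [-0.72 -0.3   0.22] w -0.0002
-0.158 False t 32.87 ee [ 0.5634 -0.0407  0.0053] press [-0.1579 -0.0002] F [ 0.65 -0.28  0.67] w 0.0003
-0.15 True t 33.08 ee [ 0.5631 -0.0367  0.0049] press [-0.154  0.   ] F [ 0.34 -1.04  0.37] w -0.0003
rear [-0.1529 -0.1527 -0.1527 -0.1523]
```

The rear moved with the tip (-0.1595 to -0.1527), so the push works at this height. I'll go slightly lower and continue.

Run:
```python
from bench import *
from h import *
p=toP(get_obs()["ee_pos"])[0]
servo_line(pw(p-.006,0,.0052),max_speed=.05);servo_line(pw(p-.006,0,.0042),max_speed=.03,stop_force=4);st("low")
for x in (-.145,-.13,-.115,-.103):
    r=servo_line(pw(x,0,.0042),max_speed=.05,stop_force=10);st(f"{x} {r}")
    if r: break
rear("18");snap("side","18")
b=cv2.imread("pics/scene18.png")[180:360,180:450];cv2.imwrite("pics/c18.png",cv2.resize(b,None,fx=2.9,fy=2.9,interpolation=2))
```

```text
low t 33.63 ee [ 0.5632 -0.0431  0.0041] press [-1.604e-01  1.000e-04] F [-0.16 -0.42 -0.43] w 0.0002
-0.145 False t 34.09 ee [ 0.5628 -0.0271  0.0043] press [-0.1444  0.0002] F [0.85 0.08 0.38] w -0.0001
-0.13 False t 34.54 ee [ 0.5624 -0.0124  0.0042] press [-0.1296  0.0002] F [-0.64 -0.59 -0.09] w 0.0003
-0.115 False t 34.99 ee [0.562  0.0026 0.0042] press [-0.1146  0.0002] F [-0.76  0.83  0.58] w 0.0002
-0.103 False t 35.38 ee [0.5618 0.0146 0.0042] press [-0.1026  0.0002] F [-0.49 -0.92 -0.8 ] w -0.0002
rear [-0.1025 -0.1021 -0.102  -0.1013]
```

View pics/c18.png

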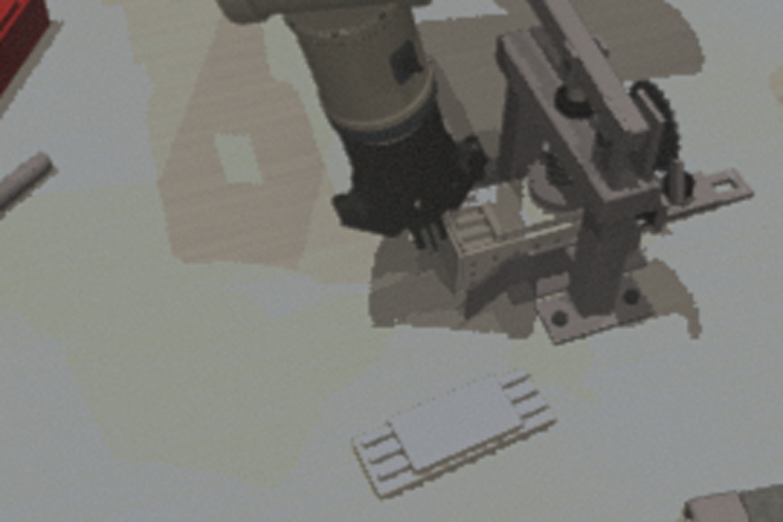

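Run:
```python
from h import *
for n in("scene","side"):
    X,_=cloud(n,"18");P=X.reshape(-1,3);P=P[np.isfinite(P[:,0])]
    pp=np.c_[(P[:,:2]-O)@np.c_[F,L],P[:,2]]
    k=(abs(pp[:,1])<.05)&(pp[:,0]>-.22)&(pp[:,0]<.02)
    for z0 in np.arange(.06,.26,.01):
        m=k&(abs(pp[:,2]-z0)<.005); v=np.sort(pp[m,0])
        # report gaps: points sorted histogram
        h=np.histogram(v,bins=np.arange(-.2,.021,.01))[0];print(n,round(z0,3)," ".join("%3d"%i for i in h))
```

```text
scene 0.06   0   0   0   0   0   0   1  10  11  10   9  18  25  62  70  66  73  65  23  11   8   1
scene 0.07   0   0   0   0   0   0   2  13   9   4   0   0   0   0   0   0   0  12   9   7   5   0
scene 0.08   0   0   0   1  11  10  11  18   8   4   0   0   0   0   0   0   0  28  61  49  22   0
scene 0.09   0   0   4  11  31  26   8  12   9   9   3   0   0   0   0   0   0   0   8  24   2   0
scene 0.1   0   7  11  24   2   4   4   5   3  31  19   0   0   0   0   0   0   0   6   9   0   0
scene 0.11  22  20  20   1   4  10  11   9   5   1  23   5   0   0   0   0   0   0   6   0   0   0
scene 0.12   5  30   6   4  11  12  10  17   7   0  26   7   0   0   0   0   0   0   1   0   0   0
scene 0.13   0   9  15  13  14  10  10   7  11   2  14  12   3   0   0   0   0   0   0   0   0   0
scene 0.14   0   1  20   6   9   3   3  12   9   4  13  38  12   0   0   0   0  58   0   0   0   0
scene 0.15   0   0   8   0   0   0   0   5   6  13  12   9   2   0   0   0   0  77   0   0   0   0
scene 0.16   0   4  12   6   4   1   0   0   1  14   1   0   0   0   0   0   0 109  92  65  30   2
scene 0.17  
[... 2135 characters left out ...]
  0   0   0   0
side 0.19   5  39  14   4   4   0   1   0   0   0   0   0   0   0   0   0   0   0   0   0   0   0
side 0.2  10  34  12   8   1   2   0   0   0   0   0   0   0   0   0   0   0   0   0   0   0   0
side 0.21   3   0   2   3   1   0   0   0   0   0   0   0   0   0   0   0   0   0   0   0   0   0
side 0.22  37  11   3   1   0   0   0   0   0   0   0   0   0   0   0   0   0   0   0   0   0   0
side 0.23  17   6   8   3   1   0   0   0   0   0   0   0   0   0   0   0   0   0   0   0   0   0
side 0.24  28  14  10   6   2   0   0   0   0   0   0   0   0   0   0   0   0   0   0   0   0   0
side 0.25  17   7   5   3   2   0   0   0   0   0   0   0   0   0   0   0   0   0   0   0   0   0
```

The gripper will clear the crosshead by 10 mm or more at the far end of the stroke. Now the slow final push, feeling for the stop.

Run:
```python
from bench import *
from h import *
r=servo_line(pw(-.088,0,.0042),max_speed=.03,stop_force=10);st(f"pre {r}")
if not r:
    for x in np.arange(-.086,-.060,.002):
        r=servo_line(pw(x,0,.0042),max_speed=.015,stop_force=9);o=st(f"{x:.3f} {r}")
        if r or -o["contact_force"][1]>7: break
wait(.3);st("hold")
rear("19")
```

```text
pre False t 36.13 ee [0.5615 0.0297 0.0042] press [-0.0875  0.0001] F [ 0.05  0.26 -0.31] w -0.0005
-0.086 False t 36.42 ee [0.5617 0.0312 0.0042] press [-0.086  -0.0001] F [-0.46 -1.64 -0.19] w -0.0001
-0.084 False t 36.7 ee [0.5616 0.0332 0.0042] press [-0.084  -0.0001] F [-0.23 -3.48  0.06] w 0.0001
-0.082 False t 36.98 ee [0.5617 0.0348 0.0042] press [-0.0824 -0.0002] F [ 0.95 -6.4   0.04] w -0.0001
-0.080 False t 37.27 ee [0.562  0.036  0.0043] press [-0.0813 -0.0006] F [  0.63 -11.06   0.83] w -0.0001
hold t 37.57 ee [0.562  0.036  0.0042] press [-0.0813 -0.0005] F [  0.55 -10.57   0.72] w 0.0001
rear [-0.0808 -0.0807 -0.0807 -0.0805]
```

The force climbs 1.6, 3.5, 6.4, 11 N over the last few mm, with the front at about x = +79 mm. That matches the buffer's give. I'll bear on a touch more, then withdraw and check it stays.

Run:
```python
from bench import *
from h import *
r=servo_line(pw(-.079,0,.0042),max_speed=.015,stop_force=6);wait(.3);st(f"bear {r}")
rear("20")
servo_line(pw(-.12,0,.0042),max_speed=.08);st("back")
servo_line(pw(-.17,0,.12),max_speed=.15);st("up")
rear("21");snap("side","21")
b=cv2.imread("pics/scene21.png")[150:330,280:480];cv2.imwrite("pics/c21.png",cv2.resize(b,None,fx=3.3,fy=3.3,interpolation=2))
b=cv2.imread("pics/side21.png")[100:250,260:460];cv2.imwrite("pics/s21.png",cv2.resize(b,None,fx=3.5,fy=3.5,interpolation=2))
```

```text
bear False t 38.17 ee [0.5621 0.0364 0.0042] press [-0.0808 -0.0007] F [  0.42 -14.13   1.94] w -0.0001
rear [-0.0806 -0.0806 -0.0802 -0.0802]
back t 38.88 ee [ 0.5622 -0.0029  0.0041] press [-1.201e-01  1.000e-04] F [-0.2  -0.21  0.42] w -0.0001
up t 39.88 ee [ 0.5628 -0.0523  0.1192] press [-0.1695  0.0007] F [-0.77 -0.24  0.09] w -0.0001
rear [-0.0831 -0.0829 -0.0827 -0.0824]
```

View pics/c21.png

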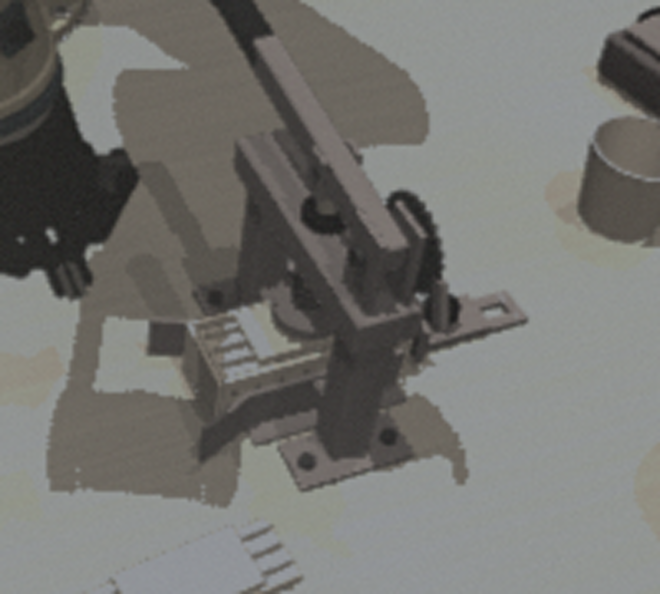

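View pics/s21.png

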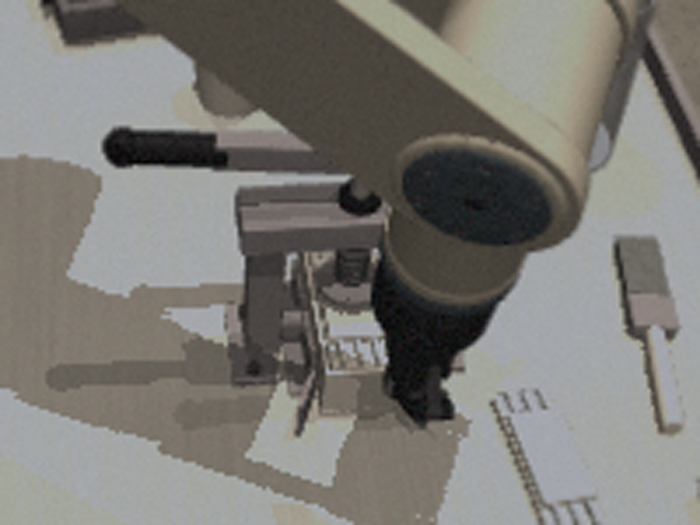

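The mould recoiled about 2 mm when I withdrew quickly (rear -0.0806 to -0.0828) and may just have left the buffer. I'll push it home again and withdraw slowly so the buffer can settle.

Run:
```python
from bench import *
from h import *
servo_line(pw(-.12,0,.0042),max_speed=.15,stop_force=8)
servo_line(pw(-.088,0,.0042),max_speed=.05,stop_force=8)
for x in (-.0845,-.0825,-.0805):
    r=servo_line(pw(x,0,.0042),max_speed=.015,stop_force=9);o=st(f"{x} {r}")
    if o["contact_force"][1]<-8.5: break
x=toP(o["ee_pos"])[0]
# commanded target is x beyond measured; step back slowly
for i in range(14):
    t=min(x,-.0805)+.0003-.0004*i
    servo_line(pw(t,0,.0042),max_speed=.004)
    f=get_obs()["contact_force"][1]
    print(round(t,4),round(f,1),end="; ")
print()
st("slow back");rear("22")
servo_line(pw(-.12,0,.0042),max_speed=.06)
servo_line(pw(-.17,0,.12),max_speed=.2);st("up");rear("23")
```

```text
-0.0845 False t 42.14 ee [0.5615 0.0327 0.0042] press [-0.0845  0.    ] F [0.13 0.58 0.49] w 0.0
-0.0825 False t 42.42 ee [0.5616 0.0344 0.0042] press [-0.0828 -0.0001] F [ 0.19 -4.42 -0.06] w 0.0002
-0.0805 False t 42.71 ee [0.5619 0.0356 0.0042] press [-0.0817 -0.0005] F [-0.72 -9.3   0.75] w 0.0002
-0.0814 -6.1; -0.0818 -5.8; -0.0822 -5.1; -0.0826 -3.6; -0.083 -0.8; -0.0834 0.2; -0.0838 0.4; -0.0842 -0.6; -0.0846 0.0; -0.085 0.5; -0.0854 0.2; -0.0858 -0.9; -0.0862 0.7; -0.0866 -0.6; 
slow back t 46.33 ee [0.5616 0.0306 0.0042] press [-0.0866  0.    ] F [-0.87 -0.56 -0.12] w 0.0002
rear [-0.0822 -0.0818 -0.0818 -0.0817]
up t 47.87 ee [ 0.5628 -0.0523  0.1192] press [-0.1695  0.0007] F [ 0.26 -0.11 -0.4 ] w 0.0
rear [-0.0827 -0.0827 -0.0826 -0.0823]
```

It now rests settled against the buffer: the force faded smoothly to zero at -0.083, and the rear stays at -0.0825. Next, the lever.

Run:
```python
from bench import *
from h import *
R=Rt(-L)
p=get_obs()["ee_pos"]
servo_line([p[0],p[1],.30],max_speed=.3)
move_to(pw(-.002,.1385,.285),R)
o=st("above");f0=o["contact_force"][2]
r=servo_line(pw(-.002,.1385,.225),max_speed=.04,stop_force=2);o=st(f"touch {r}")
z=o["ee_pos"][2]
r=servo_line(pw(-.002,.1385,z-.012),max_speed=.03,stop_force=9)
def F():
    v=[]
    for _ in range(4): wait(.02);v.append(get_obs()["contact_force"])
    return np.mean(v,0)
print(r,F().round(2));st("12mm")
snap("side","24")
b=cv2.imread("pics/side24.png")[80:250,260:460];cv2.imwrite("pics/s24.png",cv2.resize(b,None,fx=3.5,fy=3.5,interpolation=2))
```

```text
above t 49.58 ee [0.4215 0.1118 0.2845] press [-0.0022  0.1382] F [0.31 1.15 0.42] w -0.0003
touch False t 51.23 ee [0.4213 0.112  0.2252] press [-0.002   0.1384] F [-0.79  0.29  0.25] w 0.0
False [-0.22  0.16  0.5 ]
12mm t 51.83 ee [0.4213 0.1121 0.2132] press [-0.002   0.1384] F [-0.08 -0.05 -0.28] w 0.0
```

View pics/s24.png

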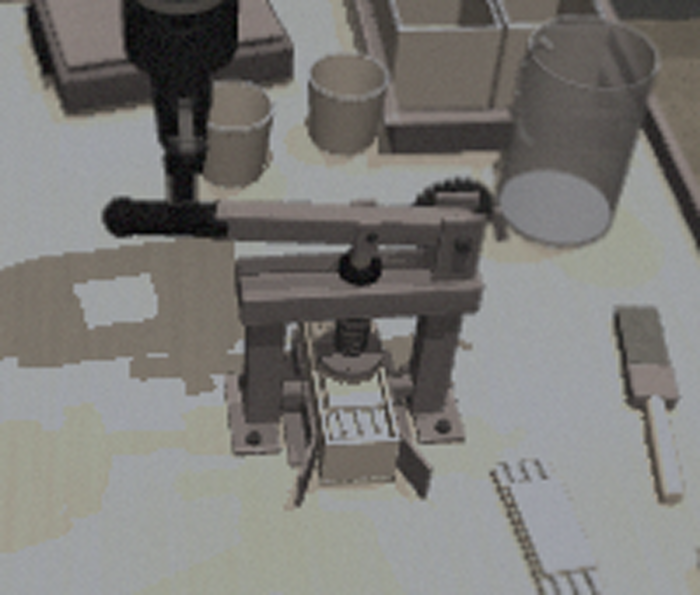

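Again no contact where I expected it. One explanation fits everything so far: the real fingertips are well above the reported TCP, so the fingers were hovering rather than passing through things. I'll check this in the depth data I already have.

Run:
```python
from h import *
for n,t,c,tz in(("scene","12",pw(-.31,0,0),.028),("scene","13",pw(-.2936,0,0),.009),("side","24",pw(-.002,.1385,0),.213),("side","12",pw(-.31,0,0),.028)):
    X,p=cloud(n,t);P=X.reshape(-1,3);C=p.reshape(-1,3).astype(int)
    d=np.hypot(P[:,0]-c[0],P[:,1]-c[1])
    k=np.isfinite(P[:,0])&(d<.022)&(P[:,2]>.008)&(P[:,2]<.40)
    print(n,t,"TCP z",tz,"pts by z",[(round(a,3),int(((P[k][:,2]>a)&(P[k][:,2]<=a+.01)).sum())) for a in np.arange(.01,.36,.01)])
```

```text
scene 12 TCP z 0.028 pts by z [(np.float64(0.01), 0), (np.float64(0.02), 0), (np.float64(0.03), 0), (np.float64(0.04), 0), (np.float64(0.05), 0), (np.float64(0.06), 5), (np.float64(0.07), 33), (np.float64(0.08), 37), (np.float64(0.09), 33), (np.float64(0.1), 47), (np.float64(0.11), 69), (np.float64(0.12), 24), (np.float64(0.13), 34), (np.float64(0.14), 43), (np.float64(0.15), 38), (np.float64(0.16), 21), (np.float64(0.17), 9), (np.float64(0.18), 0), (np.float64(0.19), 0), (np.float64(0.2), 0), (np.float64(0.21), 0), (np.float64(0.22), 0), (np.float64(0.23), 0), (np.float64(0.24), 0), (np.float64(0.25), 0), (np.float64(0.26), 0), (np.float64(0.27), 0), (np.float64(0.28), 0), (np.float64(0.29), 0), (np.float64(0.3), 0), (np.float64(0.31), 0), (np.float64(0.32), 0), (np.float64(0.33), 0), (np.float64(0.34), 0), (np.float64(0.35), 0)]
scene 13 TCP z 0.009 pts by z [(np.float64(0.01), 5), (np.float64(0.02), 6), (np.float64(0.03), 4), (np.float64(0.04), 12), (np.float64(0.05), 45), (np.float64(0.06), 35), (np.float64(0.07), 32), (np.float64(0.08), 38), (np.float64(0.09), 73), (np.float64(0
[... 1563 characters left out ...]
.05), 0), (np.float64(0.06), 1), (np.float64(0.07), 11), (np.float64(0.08), 9), (np.float64(0.09), 8), (np.float64(0.1), 7), (np.float64(0.11), 23), (np.float64(0.12), 12), (np.float64(0.13), 16), (np.float64(0.14), 7), (np.float64(0.15), 1), (np.float64(0.16), 0), (np.float64(0.17), 1), (np.float64(0.18), 0), (np.float64(0.19), 0), (np.float64(0.2), 0), (np.float64(0.21), 0), (np.float64(0.22), 0), (np.float64(0.23), 0), (np.float64(0.24), 0), (np.float64(0.25), 0), (np.float64(0.26), 0), (np.float64(0.27), 0), (np.float64(0.28), 0), (np.float64(0.29), 0), (np.float64(0.3), 0), (np.float64(0.31), 0), (np.float64(0.32), 0), (np.float64(0.33), 0), (np.float64(0.34), 0), (np.float64(0.35), 0)]
```

Confirmed. With the TCP reported at z = 0.028, the visible tips were at about 0.069, so the real fingertips are about 41 mm above the reported TCP. That explains the slipped grasp and the "ghost" passes. The tip is now about 11 mm above the grip, so I'll continue down and feel for it.

Run:
```python
from bench import *
from h import *
def F():
    v=[]
    for _ in range(3): v.append(get_obs()["contact_force"][2]);wait(.02)
    return np.mean(v)
base=F()
r=servo_line(pw(-.002,.1385,.192),max_speed=.03,stop_force=2.5);o=st(f"touch {r} base {base:.2f}")
if r:
    z=o["ee_pos"][2]
    r=servo_line(pw(-.002,.1385,z-.010),max_speed=.03,stop_force=9)
    z-=.010
    log=[];
    if not r:
      for i in range(26):
        z-=.001
        r=servo_line(pw(-.002,.1385,z),max_speed=.012,stop_force=5)
        f=F()-base;log.append(f);print(f"{z:.4f} {f:.2f}",end="; ")
        b=np.median(log[:6])
        if r or (i>=4 and f>b+2.0): break
    print(r);st("end")
```

```text
touch True base -0.45 t 52.37 ee [0.421  0.112  0.2032] press [-0.002   0.1387] F [ 0.07 -0.04 -0.92] w 0.0002
0.1922 1.48; 0.1912 2.85; 0.1902 2.89; 0.1892 2.99; 0.1882 2.74; 0.1872 3.26; 0.1862 2.42; 0.1852 2.75; 0.1842 2.91; 0.1832 2.55; 0.1822 2.70; 0.1812 2.29; 0.1802 2.42; 0.1792 3.18; 0.1782 4.04; 0.1772 5.50; False
end t 57.67 ee [0.4211 0.112  0.1772] press [-0.002   0.1386] F [-3.01  0.12  5.13] w 0.0002
```

The plate met the lid at about z = 0.1795, and the extra force now is 2.7 N (about 8 N on the plate). It needs about 1.2 mm more for 12 N.

Run:
```python
from bench import *
from h import *
def F():
    v=[]
    for _ in range(4): v.append(get_obs()["contact_force"][2]);wait(.02)
    return np.mean(v)+.45
for z in (.1765,.1759):
    servo_line(pw(-.002,.1385,z),max_speed=.012,stop_force=3);f=F();print(z,round(f,2))
    if f>7.2: break
servo_line(pw(-.002,.1385,.20),max_speed=.05);
servo_line(pw(-.002,.1385,.26),max_speed=.2);st("away")
rear("25");snap("side","25")
b=cv2.imread("pics/side25.png")[80:250,260:460];cv2.imwrite("pics/s25.png",cv2.resize(b,None,fx=3.5,fy=3.5,interpolation=2))
X,_=cloud("side","25");P=X.reshape(-1,3);P=P[np.isfinite(P[:,0])]
for x0 in(.38,.40,.42): 
    q=sel(P,(x0,x0+.01),(.09,.13),(.15,.25));print(x0,q[:,2].max() if len(q) else None)
```

```text
0.1765 6.52
0.1759 7.34
away t 59.38 ee [0.4213 0.112  0.2601] press [-0.002   0.1384] F [-0.35 -0.58 -1.44] w -0.0001
rear [-0.0829 -0.0827 -0.0824 -0.0823]
0.38 0.21564416874895892
0.4 0.21547256236664356
0.42 0.21595679344534266
```

View pics/s25.png

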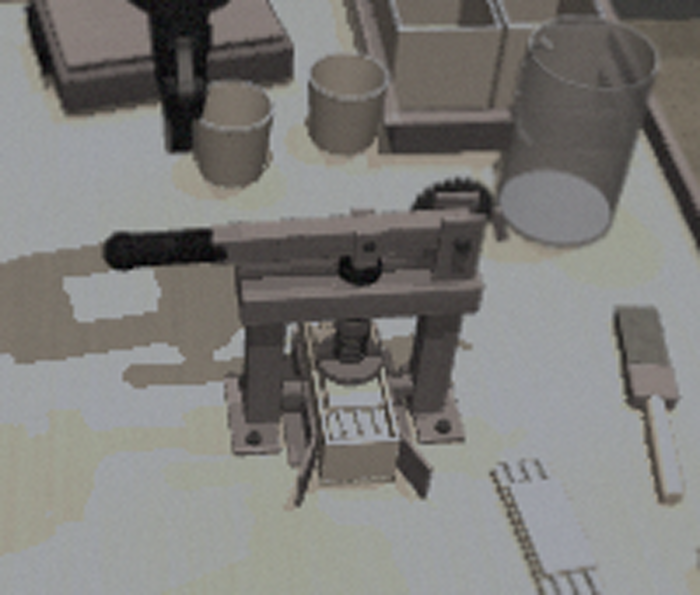

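View pics/scene25.png

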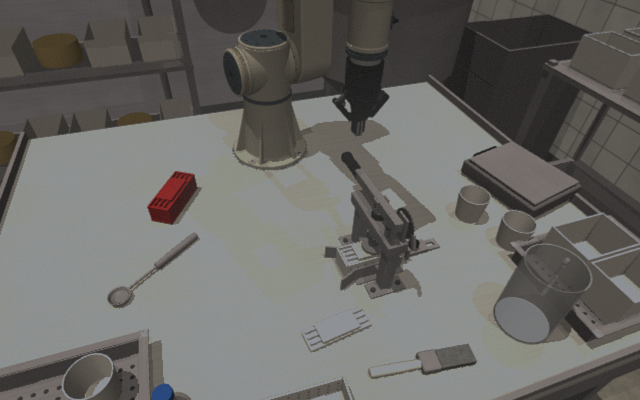

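The plate sits on the lid and the lever stayed down after release: the grip top is at 0.2155, where the fingertips left it. The mould is still at the stop, the red mould, loose lid and utensils are in place, and the robot touches nothing. Handing in.

Run:
```python
from bench import *
finish_job()
```

```text
the job is handed in; nothing more can be done
```

The mould is between the guides and home against the end stop, and the lever is down with the plate bearing on the lid. I handed it in at about 59 s; no verdict was reported.

**Last checks**
- **Stop:** the push force rose to about 9 N on the buffer on the last push (14 N on the first). After I withdrew slowly, and again after pressing, the mould's rear stayed at press x = -82.5 mm, so its front is at about +78 mm.
- **Plate:** the lever moved at about 2.8 N, and I stopped at 7.3 N. That is about 4.5 N extra, or roughly 13 N on the lid by the given ratio; I didn't measure the plate load directly. The lever stayed where I left it.
- **Surroundings:** the last scene picture shows the red mould, loose lid and utensils in place.

**What went wrong along the way**
- **Fingertip height:** the real fingertips are about 41 mm above the reported TCP. I only worked this out late, from the depth images.
- **First grasp:** because of that offset, my first grasp closed on the mould's side wall. It shoved the mould sideways, and I then lifted it a few millimetres and carried it to the mouth, so that part wasn't a pure slide. I set it down aligned just before the mouth and pushed it in from there.
- **Missed pushes:** one push passed over the mould without touching it. Another, with the tool tilted, slipped over the rear wall.
- **First push home:** it recoiled about 2 mm when I withdrew quickly, so I pushed it again and withdrew slowly.

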